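Stack and bond an LED lamp core under a bench hand press

ROBOT

A 7-joint arm with a two-finger parallel gripper is mounted at the origin on the work surface. World frame = base frame: x ahead of the robot, y to its left, z up, the work surface at z = 0. Lengths are in m, angles in rad, forces in N, time in s.
With the tool pointing down it reaches from about 0.35 to 0.9 m from the base axis. Payload 19.9 kg.
Tool frame: the origin (TCP) lies at the very end of the fingers, on their centre line; the grasp point (between the pads) lies 19 mm behind it; z points along the fingers, y is the direction in which the jaws open and shut (so a half turn about z gives the same grasp; the last joint's range is limited). The gripper opens to 85 mm and grips with 20 to 120 N. Pads are 22 mm wide; open, the fingers measure 114 mm over their backs; the gripper's body (76 mm by 85 mm) begins 54 mm behind the grasp point. The pads swing forward as they close: fully open they stand 13 mm farther back than shut.
Start: joints at [-1.258, 0.417, -0.01, 1.614, 0.005, 1.111, -0.053], TCP at [0.217, 0.586, 0.231] pointing down, gripper open.
Joint ranges: [-2.81, 2.81], [-0.39, 2.02], [-1.27, 1.25], [0.06, 2.57], [-1.19, 4.33], [0.19, 2], [-2.82, 2.82]. Speed limits (rad/s): [1.89, 1.89, 2.39, 2.39, 3.01, 3.01, 3.01].

INTERFACE

Orientations are given as a rotation vector (axis times angle).
In Python, from bench import ctrl gives the robot as it stands.
- The arm moves only by the tool move_arm, never from a script. Its argument "rows" is a list of rows, each an object with "travel": the shift along the world's x, y, z in cm, a list of three; "rot": the turn, a rotation vector about the world's x, y, z in degrees, a list of three; "jaw": the opening, from 0 (shut) to 1 (fully open). In form: [{"travel": [x, y, z], "rot": [rx, ry, rz], "jaw": jaw}, ...]. A call has 1 to 10 rows; each row is the pose to reach, as a shift and turn from the pose commanded when the call began; what a row does not reach only later rows make up. A row lasts 1/12 s, in which the tool goes at most 41.7 mm and 7.16 degrees, less where a joint would pass 70% of its speed; a pose out of reach is approached as far as the arm can. A call with a gripper value outside its range is refused whole. The fingers move at their own pace and stop on an object; the grip force is fixed at half the most. Time passes only in rows, so rows that repeat a pose let the fingers close. It gives the time, the measured TCP pose, the force and the opening at its end, in the units of the state.
- ctrl.state(): the state, without advancing time (a new reading comes with each control period).
- ctrl.snapshot(name): name is "scene" or "top" or "wrist"; returns a dict with "img" (400x640x3 uint8, red, green, blue), "fx", "fy", "cx", "cy" (pixels), "xyz" and "orientation" of the camera in the world. Camera axes: x right, y up, looking along -z (the intrinsics and any distortion apply to the point x, -y, -z); pixel columns grow to the right and rows downward; lengths in m; the calibration is good to about 2 mm. A picture is of the moment at which its call begins. There is no depth.
- ctrl.sign_off(): hands the job in, once; it reports no verdict.
The state is a dict: "time_s": time; "joints": joint angles; "dq": joint speeds; "joint_efforts": joint torques, N m; "ee_pos": TCP position; "eef_rot": TCP orientation; "force": force on the tool from outside, world axes, zero at the start; "moment": the same for the moment, N m; "grip_width": finger opening in m.
Only numpy, scipy, OpenCV 4.12 (cv2) and the standard library are available. Lean on these libraries where they do the work, as an engineer would, in place of code of your own. Each camera call takes 0.05 s, during which the arm holds its last target. There are 200 camera calls.

TASK

Build the lamp's core under the hand press: lay the copper slug on the press's round plate, the white ceramic insulator on the slug and the LED board on top with its yellow emitter facing up, each centred on the plate and set down softly, because the parts chip when dropped or jammed. Then push the red palm knob down through its whole stroke, hold it there for a full second so the adhesive faces bond, and let the ram spring back up, leaving the stack centred and the other things on the bench where they are.

Things in the scene. Friction and masses are not known exactly. Their poses are not given: they have to be found in the camera images.
- press: Green C-frame hand press, fixed. Origin: underside of its base below the axis of plate and ram, z up. Base 120 mm (x) by 245 mm (y -185 to +60), 18 mm high. Column 44 x 50 mm, its near face 112 mm from the axis on the press's -y side, 218 mm tall. Overarm from it to the axis: 34 mm wide, underside at z 176 mm. The front (-x), back (+x) and +y side of the plate are open.
- guide (a point): Centre of the underside of the ram guide, a green cylinder on the press axis, 36 mm diameter, from 162 to 222 mm above the bench. Below it the ram (12 mm steel rod, 18 mm collar) and its foot always hang over the plate, so a vertical gripper does not fit there: the tool must lean about 40 degrees away from the ram, over an open side.
- plate (a point): Centre of the top face of the press's steel round plate, 90 mm diameter, top 30 mm above the bench; a dark circle of 51 mm diameter is scribed around the centre. Axes as press.
- ram (a joint): Ram travel in m: 0 up, 0.036 fully down at its hard stop. A spring returns it: about 3 N on the knob starts it, 6.5 N holds it at the stop with nothing below; with the finished 34 mm stack on the plate the foot meets the stack at about 0.028 and it takes about 13 N in all to reach the stop.
- knob_top (a point): Centre of the flat top of the red palm knob on top of the ram (46 mm diameter, flat part 30 mm, 22 mm high); 286 mm above the bench when up; straight above the plate's centre; moves with the ram.
- foot: Black rubber-faced pressure foot at the lower end of the ram, 32 mm diameter, 12 mm thick. Origin: centre of its underside, 62 mm above the plate when the ram is up. It is sprung in the ram (yields up to 14 mm), so at full stroke it presses the finished stack with about 6 N.
- slug: Copper disc, 46 mm diameter, 14 mm thick, about 0.2 kg (0.14 to 0.28). Origin: centre of its underside, z up. Lies flat on the bench. Round, so its yaw does not matter.
- insulator: White ceramic disc, 52 mm diameter, 10 mm thick, about 0.08 kg (0.055 to 0.11). Origin: centre of its underside, z up. Lies flat on the bench.
- led_board: Aluminium disc with a dark green top and a yellow round emitter in the middle, 58 mm diameter, 10 mm thick, about 0.07 kg (0.05 to 0.1). Origin: centre of its underside, z up out of the emitter side. Lies flat on the bench, emitter up.
- tape: Bystander: red and blue roll of tape lying flat, 60 mm diameter, 18 mm high. Origin: centre of its underside.
- reel: Bystander: solder reel standing on its flange, 48 mm diameter, 30 mm high. Origin: centre of its underside.
- jar: Bystander: small amber jar with black cap, 38 mm diameter, 40 mm high. Origin: centre of its underside.
- driver: Bystander: orange-handled screwdriver, 150 mm long, lying about crosswise in front of the robot (along y). Origin: near the middle of its length, at the bench; its x runs from handle to tip.

How it is judged:
By the outcome, as a careful person would: the job done as asked, in the order asked, and still so for the second after the job is handed in, with the robot touching nothing.
It also fails if it takes over 72 s, if anything falls off the work surface, if the arm or the gripper's body presses on something with over 40 N, if the wrist force passes 120 N, or if a joint passes its speed limit or range.

## Working session

There is one attempt and no reset: what is moved stays moved. The work goes in short steps, Python scripts to look and compute and a tool call to move; the robot and the scene stay as the last step left them, time stands still between calls to the robot, and variables do not carry over. Pictures are saved under pics/ and viewed, about 8 in all and at most 12, crops included, and the job is handed in when it is done.

Besides the shell and the picture viewer there is one more tool, called after "Request:" as name([rows], argument=value, ...), one row to a line, values as JSON. move_arm: Moves the arm, as the interface text tells. Its arguments: {"type":"object","properties":{"rows":{"type":"array"}},"required":["rows"]}

```bash
ls; mkdir -p pics
cat > h.py <<'E'
import numpy as np,cv2
from bench import ctrl
from scipy.spatial.transform import Rotation as R
def snap(n,f=None):
    s=ctrl.snapshot(n)
    if f: cv2.imwrite('pics/'+f,np.ascontiguousarray(s['img'][:,:,::-1]))
    return s
def rot(s):
    o=np.array(s['orientation'],float)
    return o if o.shape==(3,3) else R.from_rotvec(o).as_matrix()
def px2w(s,u,v,z):
    d=rot(s)@np.array([(u-s['cx'])/s['fx'],-(v-s['cy'])/s['fy'],-1]); c=np.array(s['xyz'])
    return c+d*(z-c[2])/d[2]
def w2px(s,p):
    q=rot(s).T@(np.array(p)-np.array(s['xyz'])); return s['cx']+s['fx']*q[0]/-q[2], s['cy']-s['fy']*q[1]/-q[2]
E
python3 - <<'E'
from h import *
print(ctrl.state())
for n in('scene','top'):
    s=snap(n,n+'0.png'); print({k:v for k,v in s.items() if k!='img'})
E
```

```text
pics
{'time_s': 0.0, 'joints': array([-1.25851502,  0.41796675, -0.01030091,  1.61418755,  0.00471566,
        1.11070792, -0.05298925]), 'dq': array([ 0.00267948, -0.00022862,  0.00060728, -0.00022957, -0.00113269,
        0.0025737 , -0.00062396]), 'joint_efforts': array([ 1.60110973e-03, -8.64427042e+01,  6.79534860e-01, -4.34884894e+01,
        1.91053050e-02,  7.33684399e-03,  4.37456578e-06]), 'ee_pos': array([0.21642153, 0.58595234, 0.23065918]), 'eef_rot': array([-5.52767619e-01, -3.09246515e+00,  1.94950191e-03]), 'force': array([-0.5693596 , -0.10761784,  0.10055546]), 'moment': array([-0.00683933,  0.01831776,  0.0043688 ]), 'grip_width': 0.0852655953204289}
{'fx': 387.6290508252468, 'fy': 387.6290508252468, 'cx': 314.189620709231, 'cy': 197.29132614712051, 'xyz': array([1.15940576, 0.01307718, 0.90656329]), 'orientation': array([0.55466249, 0.49133615, 1.42787013])}
{'fx': 423.6990662543157, 'fy': 423.6990662543157, 'cx': 313.95845055782564, 'cy': 196.85556481175203, 'xyz': array([0.50341687, 0.07635008, 0.97479648]), 'orientation': array([ 0.09997195, -0.07519587, -1.55260977])}
```

View pics/top0.png

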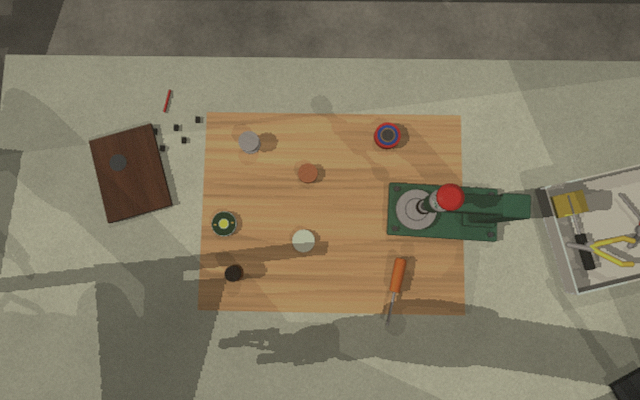

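View pics/scene0.png

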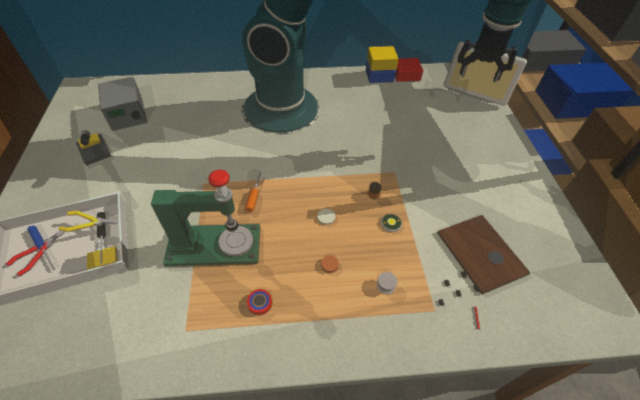

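Top view: slug about (307,173), insulator (303,240), LED board (223,224), reel (249,142), jar (234,273), tape (387,135), driver (397,285), plate (416,210), knob (450,197). Next I'll zoom in and measure.

Run:
```python
from h import *
s=snap('top'); im=np.ascontiguousarray(s['img'][:,:,::-1])
T=[(307,173),(303,240),(223,224),(416,210)]
tiles=[]
for u,v in T:
    hw=(25,18) if u!=416 else (50,36)
    k=400/(2*hw[0]); M=np.array([[k,0,-k*(u-hw[0])],[0,k,-k*(v-hw[1])]])
    t=cv2.warpAffine(im,M,(400,288),flags=cv2.INTER_CUBIC)
    for i in range(0,400,80): cv2.putText(t,str(int(u-hw[0]+i/k)),(i,10),0,.35,(255,255,255)); cv2.line(t,(i,12),(i,20),(255,255,255))
    for i in range(0,288,80): cv2.putText(t,str(round(v-hw[1]+i/k)),(0,i+14),0,.35,(0,255,255)); cv2.line(t,(25,i),(33,i),(0,255,255))
    tiles.append(t)
cv2.imwrite('pics/zoom.png',np.vstack([np.hstack(tiles[:2]),np.hstack(tiles[2:])]))
for n,(u,v),z in [('slug',T[0],.014),('ins',T[1],.010),('led',T[2],.010),('plate',T[3],.03),('knob',(450,197),.286),('reel',(249,142),.03),('jar',(234,273),.04),('tape',(387,135),.018),('drvH',(401,260),.015),('drvT',(388,320),.01),('column',(515,205),.218)]:
    print(n,px2w(s,u,v,z).round(4))
# HSV blobs
h=cv2.cvtColor(im,cv2.COLOR_BGR2HSV)
for n,lo,hi,box in [('ins',(20,0,120),(110,55,255),(285,222,325,258)),]:
    m=cv2.inRange(h,lo,hi); k=np.zeros_like(m);k[box[1]:box[3],box[0]:box[2]]=m[box[1]:box[3],box[0]:box[2]]
    c=max(cv2.findContours(k,0,2)[0],key=cv2.contourArea); print(n,cv2.minEnclosingCircle(c),cv2.fitEllipse(c))
```

```text
slug [0.666  0.1094 0.014 ]
ins [0.5128 0.1157 0.01  ]
led [0.546  0.2991 0.01  ]
plate [ 0.5834 -0.1357  0.03  ]
knob [ 0.5839 -0.1336  0.286 ]
reel [0.733  0.2427 0.03  ]
jar [0.4383 0.2637 0.04  ]
tape [ 0.7567 -0.0734  0.018 ]
drvH [ 0.472  -0.1046  0.015 ]
drvT [ 0.3399 -0.0761  0.01  ]
column [ 0.5792 -0.2693  0.218 ]
ins ((303.0, 240.14999389648438), 11.208243370056152) ((303.0228271484375, 240.1700439453125), (21.297069549560547, 21.554340362548828), 28.51650619506836)
```

View pics/zoom.png

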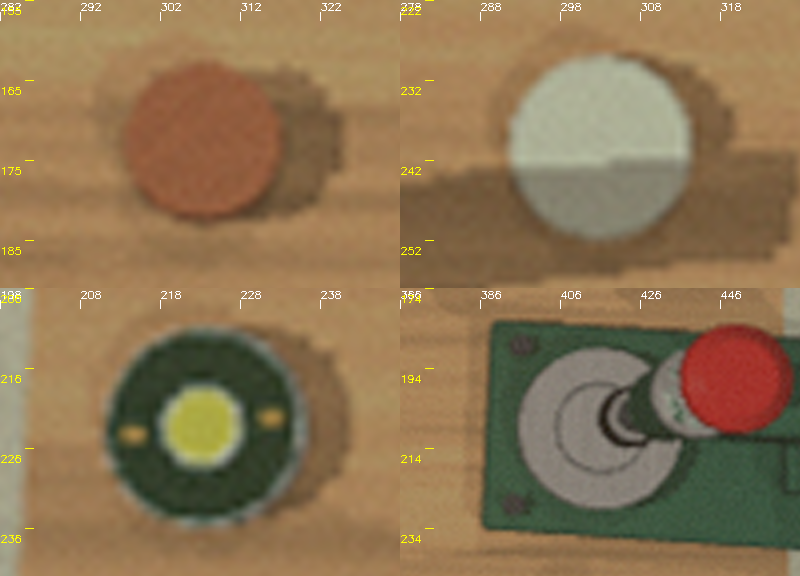

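Zoom readings in px (u,v): slug (307.3,172.8), insulator (303.0,240.2), LED board (223.4,223.3), plate (416.1,209.1), knob (450,196.8). The sizes match the radii I expected.

```bash
cat >> h.py <<'E'
def target(yaw,lean,flip=1):
    "tool z leans: points down and towards azimuth yaw (deg); x_tool = flip*p"
    t,a=np.radians(lean),np.radians(yaw); f=np.array([np.cos(a),np.sin(a),0]);k=np.array([0,0,1.])
    z=np.sin(t)*f-np.cos(t)*k; x=flip*(np.cos(t)*f+np.sin(t)*k)
    return np.c_[x,np.cross(z,x),z]
def go(pos,Rt):
    s=ctrl.state(); Rc=R.from_rotvec(s['eef_rot'])
    print('travel cm',((np.array(pos)-s['ee_pos'])*100).round(2),'rot deg',np.degrees((R.from_matrix(Rt)*Rc.inv()).as_rotvec()).round(2),'t',round(s['time_s'],2),'F',s['force'].round(1),'w',round(s['grip_width'],4),'q',s['joints'].round(2))
E
python3 - <<'E'
from h import *
s=snap('top')
for n,u,v,z in [('slug',307.3,172.8,.014),('ins',303,240.15,.01),('led',223.4,223.4,.01),('plate',416.1,209.1,.03),('knob',450,196.8,.275)]: print(n,px2w(s,u,v,z).round(4))
c=[px2w(s,*p,.018)[:2] for p in [(389,183),(387.4,235)]]; d=c[0]-c[1]; print('front edge len',np.hypot(*d),'yaw',np.degrees(np.arctan2(d[1],d[0])))
st=ctrl.state(); w=snap('wrist','w0.png'); Rc=R.from_rotvec(st['eef_rot'])
print('cam in tool',Rc.inv().apply(np.array(w['xyz'])-st['ee_pos']).round(4)); print((Rc.inv().as_matrix()@rot(w)).round(2),w['fx'],w['cx'],w['cy'])
go((.5,.2,.2),target(0,45,1)); go((.5,.2,.2),target(0,45,-1))
E
```

```text
slug [0.6665 0.1087 0.014 ]
ins [0.5125 0.1157 0.01  ]
led [0.5474 0.2982 0.01  ]
plate [ 0.5854 -0.1359  0.03  ]
knob [ 0.5855 -0.1369  0.275 ]
front edge len 0.11799819854917865 yaw -1.8825317346225299
cam in tool [ 0.068  -0.0008 -0.1421]
[[ 0.    0.96  0.27]
 [ 1.   -0.   -0.  ]
 [-0.    0.27 -0.96]] 319.0763499643174 318.08948217549045 199.98111715881888
travel cm [ 28.35 -38.62  -3.1 ] rot deg [  61.58  -11.05 -148.67] t 0.25 F [ 0.2 -0.1  0.1] w 0.0852 q [-1.26  0.42 -0.01  1.61  0.    1.11 -0.05]
travel cm [ 28.35 -38.62  -3.1 ] rot deg [ -7.93 -44.52  19.23] t 0.25 F [ 0.2 -0.1  0.1] w 0.0852 q [-1.26  0.42 -0.01  1.61  0.    1.11 -0.05]
```

Knob and plate give the same axis, (0.5855, -0.136). The press yaw is about -2°. The wrist camera sits on tool +x, so I'll use flip=-1 to keep it away from the ram. First move: above the slug, leaning 45° and pointing +x.

Run:
```python
from h import *
go((.674,.1087,.15),target(0,45,-1))
```

```text
travel cm [ 45.75 -47.75  -8.1 ] rot deg [ -7.93 -44.52  19.23] t 0.25 F [ 0.2 -0.1  0.1] w 0.0852 q [-1.26  0.42 -0.01  1.61  0.    1.11 -0.05]
```

Request:
move_arm([
  {"travel": [30,-31.5,-3],"rot": [-7.93,-44.52,19.23],"jaw": 1},
  {"travel": [30,-31.5,-3],"rot": [-7.93,-44.52,19.23],"jaw": 1},
  {"travel": [30,-31.5,-3],"rot": [-7.93,-44.52,19.23],"jaw": 1},
  {"travel": [30,-31.5,-3],"rot": [-7.93,-44.52,19.23],"jaw": 1},
  {"travel": [30,-31.5,-3],"rot": [-7.93,-44.52,19.23],"jaw": 1},
  {"travel": [30,-31.5,-3],"rot": [-7.93,-44.52,19.23],"jaw": 1},
  {"travel": [30,-31.5,-3],"rot": [-7.93,-44.52,19.23],"jaw": 1},
  {"travel": [30,-31.5,-3],"rot": [-7.93,-44.52,19.23],"jaw": 1},
  {"travel": [30,-31.5,-3],"rot": [-7.93,-44.52,19.23],"jaw": 1},
  {"travel": [30,-31.5,-3],"rot": [-7.93,-44.52,19.23],"jaw": 1},
])

```text
time_s: 1.08
ee_pos: [0.4921, 0.2961, 0.2034]
eef_rot: [-0.003, 2.357, 0.001]
force: [2.4, 1.7, 0.4]
grip_width: 0.0856
```

Run:
```python
from h import *
go((.674,.1087,.10),target(0,45,-1))
```

```text
travel cm [ 18.19 -18.74 -10.34] rot deg [ 0.01 -0.04 -0.14] t 1.08 F [2.4 1.7 0.4] w 0.0856 q [-1.26  0.21  0.4   2.25  1.31  0.52 -0.45]
```

Request:
move_arm([
  {"travel": [4.5,-4.7,-2.5],"rot": [0,0,0],"jaw": 1},
  {"travel": [9,-9.4,-5],"rot": [0,0,0],"jaw": 1},
  {"travel": [13.5,-14,-7.5],"rot": [0,0,0],"jaw": 1},
  {"travel": [18,-18.7,-10],"rot": [0,0,0],"jaw": 1},
  {"travel": [18,-18.7,-10],"rot": [0,0,0],"jaw": 1},
  {"travel": [18,-18.7,-10],"rot": [0,0,0],"jaw": 1},
  {"travel": [18,-18.7,-10],"rot": [0,0,0],"jaw": 1},
  {"travel": [18,-18.7,-10],"rot": [0,0,0],"jaw": 1},
])

```text
time_s: 1.75
ee_pos: [0.6545, 0.1305, 0.1147]
eef_rot: [-0.002, 2.356, -0.001]
force: [0.7, -0.1, 0.1]
grip_width: 0.0848
```

Run:
```python
from h import *
w=snap('wrist','w1.png'); p=w2px(w,(.6665,.1087,.014)); print('pred slug px',np.round(p,1))
go((.674,.1087,.0102),target(0,45,-1))
```

```text
pred slug px [286.6 120. ]
travel cm [  1.67  -1.39 -10.35] rot deg [0.21 0.05 0.47] t 1.8 F [-0.6 -5.1 -1.6] w 0.0855 q [-0.52  0.47  0.21  2.17  2.49  0.29 -1.24]
```

View pics/w1.png

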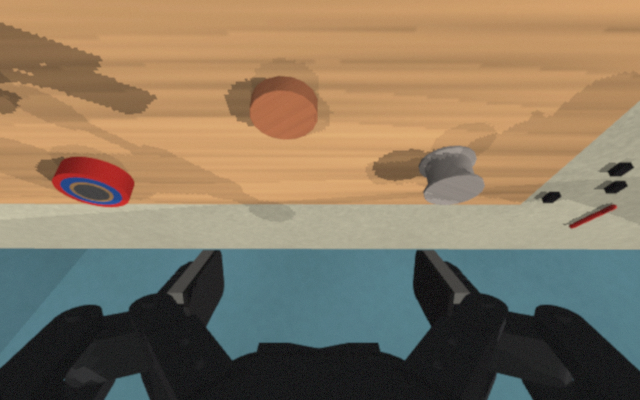

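The picture shows the slug's top face at (284,110), between the tape and the reel, with the fingers spread at the bottom. That's near the prediction, given the arm was still settling. I'll let it settle above the slug and compare again.

Request:
move_arm([
  {"travel": [0.0,0.0,-1],"rot": [0,0,0],"jaw": 1},
  {"travel": [0,0,-1],"rot": [0,0,0],"jaw": 1},
  {"travel": [0,0,-1],"rot": [0,0,0],"jaw": 1},
])

```text
time_s: 2.05
ee_pos: [0.6535, 0.1309, 0.1049]
eef_rot: [-0.001, 2.357, -0.003]
force: [-0.2, -0.4, -0.0]
grip_width: 0.0854
```

Run:
```python
from h import *
go((.674,.1087,.0102),target(0,45,-1))
w=snap('wrist'); im=np.ascontiguousarray(w['img'][:,:,::-1]); h=cv2.cvtColor(im,cv2.COLOR_BGR2HSV)
print('pred slug px',np.round(w2px(w,(.6665,.1087,.014)),1))
cv2.imwrite('pics/w2.png',cv2.resize(im[60:180,210:370],None,fx=5,fy=5,interpolation=2))
```

```text
travel cm [ 2.05 -2.22 -9.47] rot deg [ 0.14 -0.03 -0.01] t 2.05 F [-0.2 -0.4 -0. ] w 0.0854 q [-0.52  0.48  0.19  2.17  2.49  0.31 -1.26]
pred slug px [285.6 132.2]
```

View pics/w2.png

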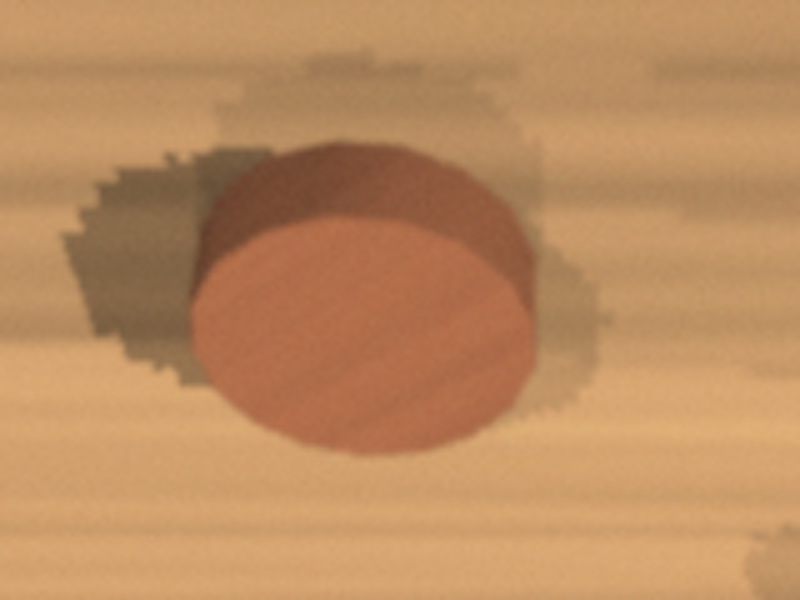

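Run:
```python
from h import *
w=snap('wrist')
print(px2w(w,282.7,127,.014).round(4), 'fwd edge/near edge', px2w(w,284,60+455/5,.014).round(4),px2w(w,284,60+215/5,.014).round(4))
print('camdist',np.linalg.norm(np.array(w['xyz'])-[.6665,.1087,.014]))
```

```text
[0.6622 0.1078 0.014 ] fwd edge/near edge [0.6873 0.1064 0.014 ] [0.6415 0.1106 0.014 ]
camdist 0.217897065505232
```

Wrist and top cameras agree on the slug to about 2 mm: x 0.6644 against 0.6665, y 0.1085. Next I'll descend and close.

Request:
move_arm([
  {"travel": [2.0,-2.2,-2],"rot": [0.1,0,0],"jaw": 1},
  {"travel": [2.0,-2.2,-4],"rot": [0.1,0,0],"jaw": 1},
  {"travel": [2.0,-2.2,-5],"rot": [0.1,0,0],"jaw": 1},
  {"travel": [2.0,-2.2,-6],"rot": [0.1,0,0],"jaw": 1},
  {"travel": [2.0,-2.2,-7.5],"rot": [0.1,0,0],"jaw": 1},
  {"travel": [2.0,-2.2,-8.7],"rot": [0.1,0,0],"jaw": 1},
  {"travel": [2.0,-2.2,-9.4],"rot": [0.1,0,0],"jaw": 1},
  {"travel": [2.0,-2.2,-9.4],"rot": [0.1,0,0],"jaw": 1},
])

```text
time_s: 2.82
ee_pos: [0.673, 0.1097, 0.0101]
eef_rot: [-0.002, 2.357, -0.0]
force: [-0.2, 0.1, 0.2]
grip_width: 0.0856
```

Run:
```python
from h import *
go((.673,.1086,.0102),target(0,45,-1))
```

```text
travel cm [ 0.   -0.11  0.01] rot deg [ 0.06 -0.07 -0.09] t 2.82 F [-0.2  0.1  0.2] w 0.0856 q [-0.32  0.7   0.02  2.13  2.7   0.48 -1.4 ]
```

Closing gradually.

Request:
move_arm([
  {"travel": [0,-0.1,0],"rot": [0,0,0],"jaw": 0.8},
  {"travel": [0,-0.1,0],"rot": [0,0,0],"jaw": 0.65},
  {"travel": [0,-0.1,0],"rot": [0,0,0],"jaw": 0.58},
  {"travel": [0,-0.1,0],"rot": [0,0,0],"jaw": 0.5},
  {"travel": [0,-0.1,0],"rot": [0,0,0],"jaw": 0.45},
  {"travel": [0,-0.1,0],"rot": [0,0,0],"jaw": 0.4},
  {"travel": [0,-0.1,0],"rot": [0,0,0],"jaw": 0.4},
  {"travel": [0,-0.1,0],"rot": [0,0,0],"jaw": 0.4},
])

```text
time_s: 3.48
ee_pos: [0.6743, 0.1081, 0.0126]
eef_rot: [-0.001, 2.354, 0.0]
force: [-6.2, 0.2, 11.0]
grip_width: 0.0426
```

Request:
move_arm([
  {"travel": [0,0,0.5],"rot": [0,0,0],"jaw": 0.4},
  {"travel": [0,0,2],"rot": [0,0,0],"jaw": 0.4},
  {"travel": [0,0,4],"rot": [0,0,0],"jaw": 0.4},
  {"travel": [0,0,6],"rot": [0,0,0],"jaw": 0.4},
  {"travel": [0,0,8],"rot": [0,0,0],"jaw": 0.4},
  {"travel": [0,0,8],"rot": [0,0,0],"jaw": 0.4},
])

```text
time_s: 3.98
ee_pos: [0.6751, 0.1084, 0.0956]
eef_rot: [0.0, 2.351, 0.002]
force: [1.5, 0.5, -0.5]
grip_width: 0.0424
```

Run:
```python
from h import *
w=snap('wrist','w3.png'); st=ctrl.state(); print(st['ee_pos'].round(4),st['force'].round(1),st['grip_width'])
print(np.round(w2px(w,st['ee_pos']+[-.0076,0,.0038]),1))
```

```text
[0.6746 0.1085 0.0938] [ 0.5  0.3 -2.2] 0.04217659122347266
[319.2 255.1]
```

View pics/w3.png

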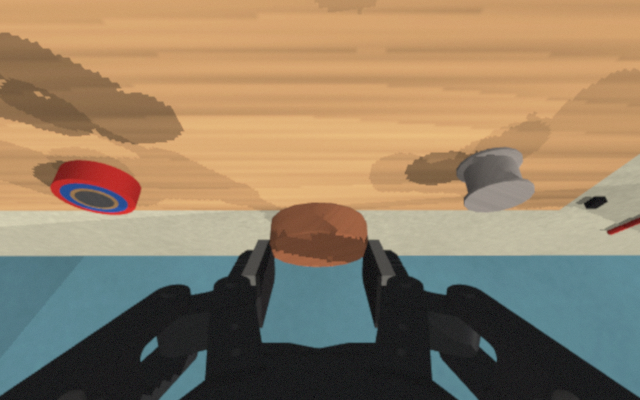

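The slug is held level between the fingertips. It spans columns 271–367 and rows 203–266, and the reel and tape are untouched. I'll work out where it sits in the hand and plan the transfer.

```bash
cat >> h.py <<'E'
from scipy.optimize import least_squares
def disc(w,r,t,u0,u1,vtop,vbot,x0):
    "solve disc underside centre from image extents (upright disc), wrist cam"
    a=np.linspace(0,2*np.pi,181); ring=np.c_[r*np.cos(a),r*np.sin(a),0*a]
    def f(c):
        P=np.array([w2px(w,c+q) for q in np.r_[ring,ring+[0,0,t]]])
        return [P[:,0].min()-u0,P[:,0].max()-u1,P[:,1].min()-vtop,P[:,1].max()-vbot]
    o=least_squares(f,x0,x_scale=.01,diff_step=1e-4); return o.x,o.fun
E
python3 - <<'E'
from h import *
w=snap('wrist'); st=ctrl.state(); im=np.ascontiguousarray(w['img'][:,:,::-1])
cv2.imwrite('pics/w4.png',cv2.resize(im[190:280,250:390],None,fx=5,fy=5,interpolation=2))
c,e=disc(w,.023,.014,271,367.5,203,266.5,st['ee_pos']+[-.0076,0,-.01]); print('slug-TCP',(c-st['ee_pos']).round(4),e.round(1))
P=np.array([.5855,-.1362]); go((P[0]-.05,P[1],.11),target(0,45,-1))
E
```

```text
slug-TCP [-0.003   0.0002 -0.0138] [-0.1  0.1  0.1 -0.1]
travel cm [-13.85 -24.46   1.77] rot deg [-0.02  0.11 -0.05] t 4.08 F [-0.6 -0.2 -1.7] w 0.0424 q [-0.4   0.52  0.12  2.14  2.6   0.32 -1.31]
```

View pics/w4.png

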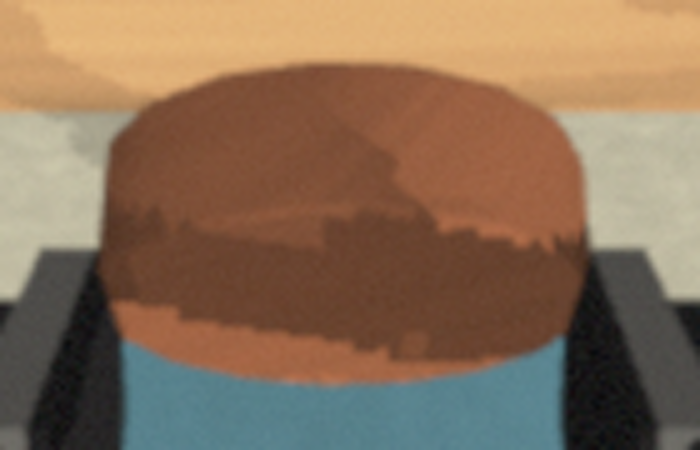

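Request:
move_arm([
  {"travel": [-3,-1.5,0.5],"rot": [0,0,0],"jaw": 0.4},
  {"travel": [-6,-3,1],"rot": [0,0,0],"jaw": 0.4},
  {"travel": [-9,-5,1.5],"rot": [0,0,0],"jaw": 0.4},
  {"travel": [-12,-7,1.5],"rot": [0,0,0],"jaw": 0.4},
  {"travel": [-15,-9,1.5],"rot": [0,0,0],"jaw": 0.4},
  {"travel": [-18,-11,1.5],"rot": [0,0,0],"jaw": 0.4},
  {"travel": [-18.6,-14,1.5],"rot": [0,0,0],"jaw": 0.4},
  {"travel": [-18.6,-17.5,1.5],"rot": [0,0,0],"jaw": 0.4},
  {"travel": [-18.6,-21,1.5],"rot": [0,0,0],"jaw": 0.4},
  {"travel": [-18.6,-24.5,1.5],"rot": [0,0,0],"jaw": 0.4},
])

```text
time_s: 4.92
ee_pos: [0.4896, -0.0967, 0.106]
eef_rot: [-0.002, 2.355, 0.002]
force: [2.4, 0.6, 0.2]
grip_width: 0.0342
```

Run:
```python
from h import *
go((.4885,-.1362,.075),target(0,45,-1))
```

```text
travel cm [-0.11 -3.95 -3.1 ] rot deg [-0.06  0.05 -0.11] t 4.92 F [2.4 0.6 0.2] w 0.0342 q [ 0.36  0.29 -0.13  2.54  3.46  0.47 -1.66]
```

The grip width fell to 34 mm, so the slug has probably slipped out. I'll look.

Run:
```python
from h import *
a=snap('top'); b=snap('wrist'); c=snap('scene')
A=cv2.resize(a['img'][100:325,190:480],None,fx=1.4,fy=1.4); B=b['img'][:,:,:]; 
A=cv2.resize(a['img'][100:325,190:480],(400,300)); B=cv2.resize(B,(400,300)); C=cv2.resize(c['img'][150:350,130:530],(800,300))
cv2.imwrite('pics/m5.png',np.vstack([np.hstack([A,B]),C])[:,:,::-1])
```

```text
(no output)
```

View pics/m5.png

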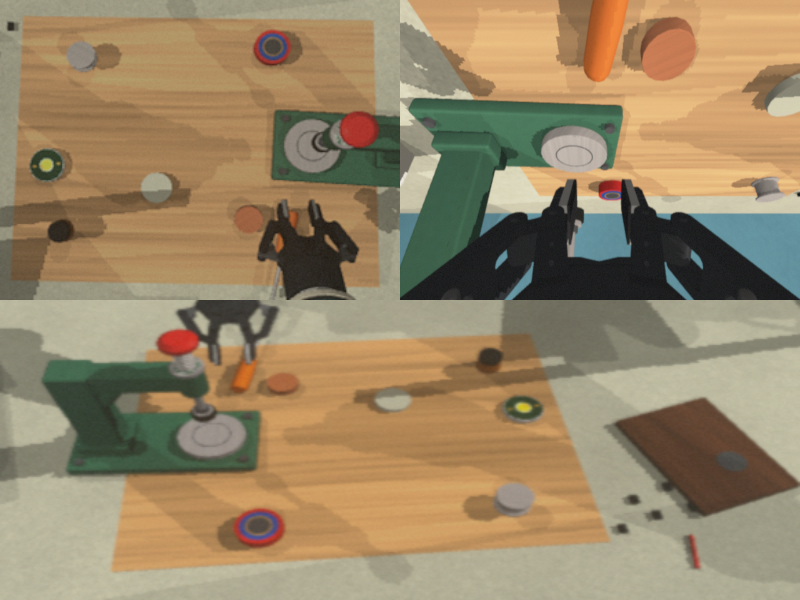

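The slug fell onto the bench beside the driver's handle while being carried. It now lies flat at about (370.5,264) in the top image. The likely cause is a grip too near the fingertips, so I'll check the real fingertip setback and re-measure.

Run:
```python
from h import *
w=snap('wrist','w6.png'); st=ctrl.state(); Rc=R.from_rotvec(st['eef_rot'])
for wd,nm in((.042,'w4 tip: meas row ~240 col 270/258'),(.034,'now')):
  for d in (0,.003,.005,.007,.009):
    print(nm,d,[np.round(w2px(w,st['ee_pos']+Rc.apply([x,wd/2,-d])),1).tolist() for x in (.011,-.011)])
a=snap('top'); im=a['img'][:,:,::-1]
t1=cv2.resize(im[235:300,340:420],(400,325),interpolation=2); t2=cv2.resize(np.ascontiguousarray(w['img'][160:330,230:420,::-1]),(400,358),interpolation=2)
o=np.zeros((358,800,3),np.uint8); o[:325,:400]=t1;o[:,400:]=t2; cv2.imwrite('pics/m6.png',o)
print('slug~',px2w(a,370.5,264,.014).round(4))
```

```text
w4 tip: meas row ~240 col 270/258 0 [[366.8, 235.8], [365.1, 277.1]]
w4 tip: meas row ~240 col 270/258 0.003 [[367.7, 238.2], [365.9, 280.2]]
w4 tip: meas row ~240 col 270/258 0.005 [[368.4, 239.9], [366.5, 282.3]]
w4 tip: meas row ~240 col 270/258 0.007 [[369.0, 241.6], [367.1, 284.5]]
w4 tip: meas row ~240 col 270/258 0.009 [[369.7, 243.3], [367.8, 286.7]]
now 0 [[358.5, 235.8], [357.0, 277.1]]
now 0.003 [[359.2, 238.2], [357.7, 280.2]]
now 0.005 [[359.8, 239.9], [358.2, 282.3]]
now 0.007 [[360.3, 241.6], [358.7, 284.5]]
now 0.009 [[360.9, 243.3], [359.3, 286.7]]
slug~ [ 0.4619 -0.0366  0.014 ]
```

View pics/m6.png

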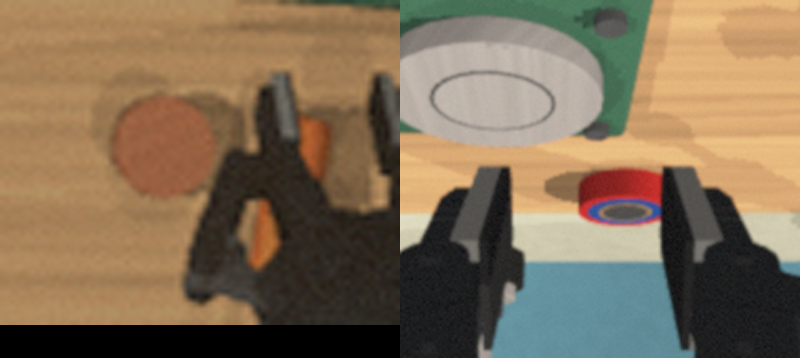

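The tip row of about 239 puts the fingertips roughly 4–5 mm behind the nominal TCP, so my grip was too shallow. The slug reads (372.2,264.0), and the handle's left edge is about 30 mm to its right. I'll re-grip deeper with the hand over the +y side (yaw about -80°), which keeps clear of the driver. No more pictures than needed: 9 viewed so far.

Run:
```python
from h import *
a=snap('top')
print('slug',px2w(a,372.2,264,.014).round(4),'handle end',px2w(a,403.3,258.3,.012).round(4))
go((.458,0.0,.16),target(-80,45,-1))
```

```text
slug [ 0.462  -0.0404  0.014 ] handle end [ 0.4758 -0.1103  0.012 ]
travel cm [-3.21  9.51  5.39] rot deg [  0.     0.09 -80.09] t 5.22 F [ 0.5 -0.4 -0.6] w 0.034 q [ 0.35  0.29 -0.13  2.54  3.45  0.47 -1.66]
```

Request:
move_arm([
  {"travel": [0,3,3],"rot": [0,0,-7],"jaw": 0.6},
  {"travel": [0,7,6],"rot": [0,0,-14],"jaw": 0.8},
  {"travel": [-1,9.5,6],"rot": [0,0,-21],"jaw": 1},
  {"travel": [-2,9.5,6],"rot": [0,0,-28],"jaw": 1},
  {"travel": [-3,9.5,6],"rot": [0,0,-35],"jaw": 1},
  {"travel": [-3,9.5,6],"rot": [0,0,-42],"jaw": 1},
  {"travel": [-3,9.5,6],"rot": [0,0,-49],"jaw": 1},
  {"travel": [-3,9.5,6],"rot": [0,0,-56],"jaw": 1},
  {"travel": [-3,9.5,6],"rot": [0,0,-63],"jaw": 1},
  {"travel": [-3,9.5,6],"rot": [0,0,-70],"jaw": 1},
])

```text
time_s: 6.05
ee_pos: [0.464, -0.0017, 0.167]
eef_rot: [0.54, 2.249, -0.24]
force: [2.2, -0.6, 0.7]
grip_width: 0.0856
```

Run:
```python
from h import *
go((.464,-.0518,.06),target(-80,45,-1))
```

```text
travel cm [ -0.    -5.01 -10.7 ] rot deg [  2.57   1.99 -53.  ] t 6.05 F [ 2.2 -0.6  0.7] w 0.0856 q [-0.4   0.12 -0.08  2.54  1.68  0.67 -0.9 ]
```

Request:
move_arm([
  {"travel": [0,0,0],"rot": [2.6,2,-53],"jaw": 1},
  {"travel": [0,0,0],"rot": [2.6,2,-53],"jaw": 1},
  {"travel": [0,0,0],"rot": [2.6,2,-53],"jaw": 1},
  {"travel": [0,0,0],"rot": [2.6,2,-53],"jaw": 1},
  {"travel": [0,0,0],"rot": [2.6,2,-53],"jaw": 1},
  {"travel": [0,0,0],"rot": [2.6,2,-53],"jaw": 1},
  {"travel": [0,0,0],"rot": [2.6,2,-53],"jaw": 1},
  {"travel": [0,0,0],"rot": [2.6,2,-53],"jaw": 1},
  {"travel": [0,0,0],"rot": [2.6,2,-53],"jaw": 1},
  {"travel": [0,0,0],"rot": [2.6,2,-53],"jaw": 1},
])

```text
time_s: 6.88
ee_pos: [0.4653, -0.0026, 0.1666]
eef_rot: [1.578, 1.887, -0.655]
force: [-0.5, -0.3, -0.7]
grip_width: 0.0856
```

Run:
```python
from h import *
go((.464,-.0518,.06),target(-80,45,-1))
w=snap('wrist','w7.png'); h=cv2.cvtColor(np.ascontiguousarray(w['img'][:,:,::-1]),cv2.COLOR_BGR2HSV)
p=w2px(w,(.462,-.0404,.014)); print('pred',np.round(p,1))
u,v=map(int,p); print(h[max(v-30,0):v+31:10,max(u-30,0):u+31:10].tolist())
```

```text
travel cm [ -0.13  -4.92 -10.66] rot deg [ 0.06 -0.03 -0.2 ] t 6.88 F [-0.5 -0.3 -0.7] w 0.0856 q [-0.45  0.38 -0.08  2.1   0.84  1.17 -0.9 ]
pred [306.7  93.4]
[[[16, 121, 189], [15, 121, 191], [10, 148, 172], [10, 146, 176], [14, 134, 168], [15, 120, 172], [15, 122, 186]], [[15, 117, 191], [10, 146, 161], [10, 147, 181], [10, 148, 178], [10, 147, 172], [10, 145, 148], [15, 122, 188]], [[14, 123, 168], [10, 151, 174], [10, 146, 175], [10, 147, 177], [10, 145, 179], [10, 146, 169], [15, 121, 177]], [[13, 130, 179], [10, 149, 176], [11, 151, 174], [10, 148, 177], [10, 148, 171], [11, 150, 175], [16, 121, 187]], [[15, 119, 199], [10, 146, 177], [11, 149, 174], [10, 143, 175], [10, 148, 177], [11, 150, 180], [15, 122, 199]], [[15, 119, 174], [16, 121, 179], [11, 144, 158], [10, 149, 176], [13, 123, 135], [15, 123, 213], [15, 125, 202]], [[11, 178, 162], [16, 118, 166], [15, 122, 176], [15, 120, 177], [15, 124, 162], [15, 121, 179], [15, 122, 203]]]
```

Reached, and the joints are well inside their ranges. The copper colour separates cleanly, so I'll fit it in code and compare.

```bash
cat >> h.py <<'E'
def blob(img,seed,f):
    "extents of the connected region around seed where f(hsv) holds"
    h=cv2.cvtColor(np.ascontiguousarray(img[:,:,::-1]),cv2.COLOR_BGR2HSV).astype(int)
    m=cv2.morphologyEx(f(h).astype(np.uint8),cv2.MORPH_OPEN,np.ones((3,3)))
    n,l,s,c=cv2.connectedComponentsWithStats(m); k=l[int(seed[1]),int(seed[0])]
    assert k>0,'seed off'; s=s[k]; return s[0]-.5,s[0]+s[2]-.5,s[1]-.5,s[1]+s[3]-.5
E
python3 - <<'E'
from h import *
w=snap('wrist'); cop=lambda h:(h[...,0]<=12)&(h[...,1]>130)
x0=np.array([.462,-.0404,0]); b=blob(w['img'],w2px(w,x0+[0,0,.014]),cop); print(b)
ring=[w2px(w,x0+[.023*np.cos(a),.023*np.sin(a),z]) for a in np.linspace(0,6.28,90) for z in(0,.014)]; print('pred ext',np.min(ring,0).round(1),np.max(ring,0).round(1))
print(disc(w,.023,.014,*b,x0))
E
```

```text
(np.float64(276.5), np.float64(330.5), np.float64(59.5), np.float64(114.5))
pred ext [278.9  57.1] [335.1 113.4]
(array([ 0.45996437, -0.0472529 , -0.00531544]), array([-0.30041186,  0.30215255,  0.28926346, -0.32663635]))
```

Request:
move_arm([
  {"travel": [-0.2,-2.5,-3],"rot": [0,0,-0.2],"jaw": 1},
  {"travel": [-0.2,-5.0,-6],"rot": [0,0,-0.2],"jaw": 1},
  {"travel": [-0.2,-5.0,-9],"rot": [0,0,-0.2],"jaw": 1},
  {"travel": [-0.2,-5.0,-11],"rot": [0,0,-0.2],"jaw": 1},
  {"travel": [-0.2,-5.0,-13],"rot": [0,0,-0.2],"jaw": 1},
  {"travel": [-0.2,-5.0,-14.5],"rot": [0,0,-0.2],"jaw": 1},
  {"travel": [-0.2,-5.0,-15.5],"rot": [0,0,-0.2],"jaw": 1},
  {"travel": [-0.2,-5.0,-16],"rot": [0,0,-0.2],"jaw": 1},
  {"travel": [-0.2,-5.0,-16],"rot": [0,0,-0.2],"jaw": 1},
])

```text
time_s: 7.73
ee_pos: [0.4633, -0.0537, 0.0068]
eef_rot: [1.584, 1.883, -0.658]
force: [-0.4, -0.4, -0.4]
grip_width: 0.0856
```

Run:
```python
from h import *
go((.463,-.0523,.0060),target(-80,45,-1))
```

```text
travel cm [-0.03  0.14 -0.08] rot deg [ 0.06 -0.01  0.18] t 7.73 F [-0.4 -0.4 -0.4] w 0.0856 q [-0.43  0.69 -0.    2.16  1.07  0.89 -1.21]
```

Request:
move_arm([
  {"travel": [0,0.1,-0.1],"rot": [0,0,0],"jaw": 0.75},
  {"travel": [0,0.1,-0.1],"rot": [0,0,0],"jaw": 0.65},
  {"travel": [0,0.1,-0.1],"rot": [0,0,0],"jaw": 0.58},
  {"travel": [0,0.1,-0.1],"rot": [0,0,0],"jaw": 0.55},
  {"travel": [0,0.1,-0.1],"rot": [0,0,0],"jaw": 0.52},
  {"travel": [0,0.1,-0.1],"rot": [0,0,0],"jaw": 0.48},
  {"travel": [0,0.1,-0.1],"rot": [0,0,0],"jaw": 0.48},
])

```text
time_s: 8.32
ee_pos: [0.4639, -0.0526, 0.007]
eef_rot: [1.585, 1.88, -0.656]
force: [-4.8, 6.4, 15.1]
grip_width: 0.0431
```

Run:
```python
from h import *
w=snap('wrist','w8.png'); st=ctrl.state(); cop=lambda h:(h[...,0]<=13)&(h[...,1]>125)&(h[...,2]>60)
f=np.array([.174,-.985,0]); x0=st['ee_pos']-.0115*f; x0[2]=0
b=blob(w['img'],w2px(w,x0+[0,0,.01]),cop); print(b)
P=[w2px(w,x0+[.023*np.cos(a),.023*np.sin(a),z]) for a in np.linspace(0,6.28,90) for z in(0,.014)];print('pred',np.min(P,0).round(1),np.max(P,0).round(1))
c,e=disc(w,.023,.014,*b,x0); d=c-st['ee_pos']; print('f off',d@f,'lat',d@[.985,.174,0],'dz',d[2],'abs',c,e.round(1)); print(st['force'].round(1),st['grip_width'],st['ee_pos'])
```

```text
(np.float64(264.5), np.float64(368.5), np.float64(212.5), np.float64(315.5))
pred [266.7 210.8] [371.6 277.4]
f off -0.025659960088328958 lat -0.001036352435709464 dz 0.006280899830711274 abs [ 0.45846025 -0.02748309  0.01323542] [ -8.7   8.7  13.5 -17.6]
[-4.5  5.9 14.9] 0.043484745324988125 [ 0.46394315 -0.05256526  0.00695452]
```

The slug is where predicted relative to the pads: width 104 px against 104.9, lower edge within 2 px. So it's gripped across its diameter, about 11 mm behind the TCP. I'll tighten, lift gently, and check.

Request:
move_arm([
  {"travel": [0,0,0],"rot": [0,0,0],"jaw": 0.4},
  {"travel": [0,0,0.2],"rot": [0,0,0],"jaw": 0.4},
  {"travel": [0,0,0.6],"rot": [0,0,0],"jaw": 0.4},
  {"travel": [0,0,1.2],"rot": [0,0,0],"jaw": 0.4},
  {"travel": [0,0,1.6],"rot": [0,0,0],"jaw": 0.4},
  {"travel": [0,0,1.6],"rot": [0,0,0],"jaw": 0.4},
])

```text
time_s: 8.87
ee_pos: [0.4641, -0.0528, 0.0231]
eef_rot: [1.586, 1.88, -0.655]
force: [0.9, 0.4, -2.1]
grip_width: 0.0436
```

Run:
```python
from h import *
w=snap('wrist','w9.png'); st=ctrl.state(); cop=lambda h:(h[...,0]<=13)&(h[...,1]>125)&(h[...,2]>60)
f=np.array([.174,-.985,0]); x0=st['ee_pos']-.0105*f-[0,0,.007]
P=[w2px(w,x0+[.023*np.cos(a),.023*np.sin(a),z]) for a in np.linspace(0,6.28,90) for z in(0,.014)];print('pred',np.min(P,0).round(1),np.max(P,0).round(1))
print(blob(w['img'],w2px(w,x0+[0,0,.01]),cop)); print(st['force'].round(1),st['grip_width'],st['ee_pos'])
cv2.imwrite('pics/v9.png',cv2.resize(np.ascontiguousarray(w['img'][170:320,220:420,::-1]),None,fx=3,fy=3,interpolation=2))
```

```text
pred [266.9 210.9] [371.  277.1]
(np.float64(268.5), np.float64(368.5), np.float64(211.5), np.float64(289.5))
[-0.3 -0.7 -1.4] 0.0436349427728877 [ 0.46397444 -0.05282002  0.02267721]
```

View pics/v9.png

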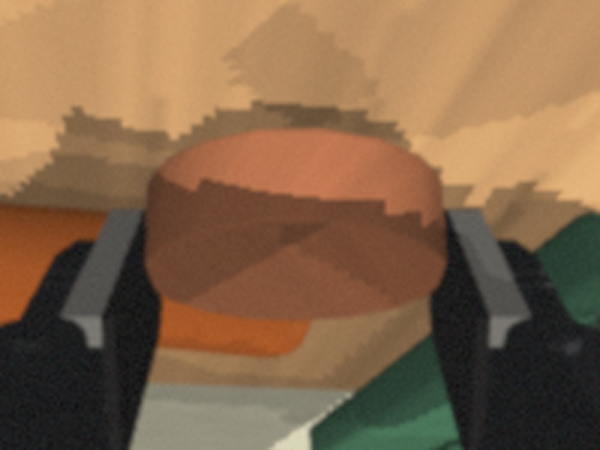

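Held level: spans columns 268–369, rows 213–277, with the grip width steady at 43.6 mm. Now I'll work out the in-hand offset and the target over the plate (9th and 10th views used).

Run:
```python
from h import *
w=snap('wrist'); st=ctrl.state(); f=np.array([.174,-.985,0])
c,e=disc(w,.023,.014,268.3,368.7,212.7,276.7,st['ee_pos']-.0105*f-[0,0,.007]); d=c-st['ee_pos']
print('f',d@f,'lat',d@[.985,.174,0],'dz',d[2],e.round(1))
for fo in(.0075,.010):
  go(np.array([.5855,-.1362,.14])+fo*f-.10*f,target(-80,45,-1))
```

```text
f -0.005671602958856627 lat -0.00020269040168975595 dz -0.008791528682748007 [-0.   0.   0.1 -0.1]
travel cm [10.55  0.77 11.76] rot deg [0.03 0.09 0.25] t 8.97 F [ 0.6  0.3 -2. ] w 0.0434 q [-0.42  0.66 -0.01  2.16  1.05  0.91 -1.18]
travel cm [10.6   0.53 11.76] rot deg [0.03 0.09 0.25] t 8.97 F [ 0.6  0.3 -2. ] w 0.0434 q [-0.42  0.66 -0.01  2.16  1.05  0.91 -1.18]
```

Request:
move_arm([
  {"travel": [0,0,1.5],"rot": [0,0,0],"jaw": 0.4},
  {"travel": [0,0.2,3],"rot": [0,0,0],"jaw": 0.4},
  {"travel": [0.8,0.4,4.5],"rot": [0,0,0],"jaw": 0.4},
  {"travel": [2.5,0.5,5],"rot": [0,0,0],"jaw": 0.4},
  {"travel": [4.5,0.5,5],"rot": [0,0,0],"jaw": 0.4},
  {"travel": [6.5,0.5,5],"rot": [0,0,0],"jaw": 0.4},
  {"travel": [8.5,0.5,5],"rot": [0,0,0],"jaw": 0.4},
  {"travel": [10,0.5,5],"rot": [0,0,0],"jaw": 0.4},
  {"travel": [10.6,0.5,4.5],"rot": [0,0,0],"jaw": 0.4},
  {"travel": [10.6,0.5,4.2],"rot": [0,0,0],"jaw": 0.4},
])

```text
time_s: 9.8
ee_pos: [0.5701, -0.0481, 0.0634]
eef_rot: [1.587, 1.881, -0.657]
force: [-1.2, -1.1, -1.0]
grip_width: 0.0436
```

Run:
```python
from h import *
go((.5874,-.147,.055),target(-80,45,-1)); w=snap('wrist','w10.png')
f=np.array([.174,-.985,0]);x0=ctrl.state()['ee_pos']-.0105*f
print(blob(w['img'],w2px(w,x0+[0,0,.003]),lambda h:(h[...,0]<=13)&(h[...,1]>125)&(h[...,2]>60)))
```

```text
travel cm [ 1.73 -9.89 -0.84] rot deg [0.04 0.06 0.28] t 9.8 F [-1.2 -1.1 -1. ] w 0.0436 q [-0.35  0.67 -0.01  1.92  0.97  1.01 -0.92]
(np.float64(268.5), np.float64(368.5), np.float64(212.5), np.float64(275.5))
```

Request:
move_arm([
  {"travel": [0.35,-2,-0.6],"rot": [0,0,0],"jaw": 0.4},
  {"travel": [0.7,-4,-0.6],"rot": [0,0,0],"jaw": 0.4},
  {"travel": [1.05,-6,-0.6],"rot": [0,0,0.1],"jaw": 0.4},
  {"travel": [1.3,-7.5,-0.6],"rot": [0,0,0.2],"jaw": 0.4},
  {"travel": [1.5,-8.7,-0.6],"rot": [0,0,0.3],"jaw": 0.4},
  {"travel": [1.65,-9.5,-0.6],"rot": [0,0,0.3],"jaw": 0.4},
  {"travel": [1.7,-9.9,-0.6],"rot": [0,0,0.3],"jaw": 0.4},
  {"travel": [1.7,-9.9,-0.6],"rot": [0,0,0.3],"jaw": 0.4},
])

```text
time_s: 10.52
ee_pos: [0.5866, -0.1472, 0.0582]
eef_rot: [1.581, 1.884, -0.655]
force: [-0.1, 0.8, -1.8]
grip_width: 0.0435
```

Run:
```python
from h import *
go((.5874,-.147,.037),target(-80,45,-1)); w=snap('wrist','w11.png')
```

```text
travel cm [ 0.08  0.02 -2.12] rot deg [ 0.05  0.06 -0.02] t 10.52 F [-0.1  0.8 -1.8] w 0.0435 q [-0.23  0.68  0.07  1.94  1.07  0.88 -0.86]
```

No contact forces on the way in. I'll lower slowly.

Request:
move_arm([
  {"travel": [0.08,0,-0.6],"rot": [0,0,0],"jaw": 0.4},
  {"travel": [0.08,0,-1.1],"rot": [0,0,0],"jaw": 0.4},
  {"travel": [0.08,0,-1.5],"rot": [0,0,0],"jaw": 0.4},
  {"travel": [0.08,0,-1.7],"rot": [0,0,0],"jaw": 0.4},
  {"travel": [0.08,0,-1.8],"rot": [0,0,0],"jaw": 0.4},
  {"travel": [0.08,0,-1.9],"rot": [0,0,0],"jaw": 0.4},
])

```text
time_s: 11.07
ee_pos: [0.5875, -0.1467, 0.0389]
eef_rot: [1.58, 1.885, -0.655]
force: [0.4, -0.3, -1.0]
grip_width: 0.0434
```

Request:
move_arm([
  {"travel": [0,0,-0.05],"rot": [0,0,0],"jaw": 0.4},
  {"travel": [0,0,-0.1],"rot": [0,0,0],"jaw": 0.4},
])

```text
time_s: 11.23
ee_pos: [0.5876, -0.1469, 0.0382]
eef_rot: [1.58, 1.884, -0.654]
force: [0.1, 0.7, -2.4]
grip_width: 0.0431
```

Request:
move_arm([
  {"travel": [0,0,-0.05],"rot": [0,0,0],"jaw": 0.4},
  {"travel": [0,0,-0.1],"rot": [0,0,0],"jaw": 0.4},
  {"travel": [0,0,-0.1],"rot": [0,0,0],"jaw": 0.4},
])

```text
time_s: 11.48
ee_pos: [0.5875, -0.1469, 0.0372]
eef_rot: [1.58, 1.884, -0.654]
force: [-0.7, -0.4, -1.9]
grip_width: 0.0435
```

Run:
```python
from h import *
go((.5874,-.147,.037),target(-80,45,-1)); w=snap('wrist','w12.png')
# rows profile down the centre column, to find plate edge/slug bottom
h=cv2.cvtColor(np.ascontiguousarray(w['img'][:,:,::-1]),cv2.COLOR_BGR2HSV)
print([(v,*h[v,318].tolist()) for v in range(180,290,3)])
```

```text
travel cm [-0.01 -0.01 -0.02] rot deg [ 0.05  0.06 -0.05] t 11.48 F [-0.7 -0.4 -1.9] w 0.0435 q [-0.23  0.72  0.07  1.93  1.09  0.86 -0.9 ]
[(180, 14, 26, 203), (183, 11, 27, 202), (186, 13, 26, 159), (189, 13, 23, 157), (192, 12, 27, 161), (195, 15, 25, 163), (198, 13, 25, 164), (201, 12, 26, 164), (204, 14, 27, 161), (207, 14, 24, 160), (210, 12, 13, 95), (213, 10, 116, 191), (216, 10, 147, 208), (219, 10, 149, 209), (222, 10, 147, 211), (225, 11, 148, 210), (228, 10, 145, 213), (231, 11, 146, 217), (234, 9, 138, 135), (237, 11, 142, 126), (240, 11, 144, 124), (243, 10, 139, 128), (246, 9, 138, 105), (249, 11, 141, 107), (252, 10, 142, 140), (255, 10, 143, 150), (258, 10, 145, 144), (261, 11, 144, 145), (264, 11, 147, 142), (267, 11, 143, 146), (270, 10, 140, 148), (273, 10, 147, 149), (276, 11, 125, 118), (279, 71, 82, 75), (282, 72, 86, 74), (285, 72, 82, 78), (288, 71, 93, 77)]
```

Request:
move_arm([
  {"travel": [0,0,-0.05],"rot": [0,0,0],"jaw": 0.4},
  {"travel": [0,0,-0.1],"rot": [0,0,0],"jaw": 0.4},
  {"travel": [0,0,-0.1],"rot": [0,0,0],"jaw": 0.4},
])

```text
time_s: 11.78
ee_pos: [0.5876, -0.1469, 0.0371]
eef_rot: [1.58, 1.883, -0.655]
force: [-7.3, 5.6, 13.6]
grip_width: 0.0434
```

```bash
cat > prof.py <<'E'
from h import *
def prof(fn):
    st=ctrl.state(); w=snap('wrist',fn); h=cv2.cvtColor(np.ascontiguousarray(w['img'][:,:,::-1]),cv2.COLOR_BGR2HSV)
    print(st['ee_pos'].round(4),st['force'].round(1),st['grip_width'].round(4))
    for z in(.018,.03): print('plate near edge/circle rows/col at z',z,[np.round(w2px(w,np.array([.5855,-.1362,z])-r*np.array([.174,-.985,0])),1).tolist() for r in(.045,.0255,.023)])
    return h
if __name__=='__main__':
    h=prof('w13.png')
    for c in (300,318,336): print(c,[(v,h[v,c,1],h[v,c,2]) for v in range(206,217)])
E
python3 prof.py
```

```text
Traceback (most recent call last):
  File "prof.py", line 8, in <module>
    h=prof('w13.png')
  File "prof.py", line 4, in prof
    print(st['ee_pos'].round(4),st['force'].round(1),st['grip_width'].round(4))
                                                     ^^^^^^^^^^^^^^^^^^^^^^
AttributeError: 'float' object has no attribute 'round'
```

Contact came exactly where predicted, at TCP z 0.037. I'll back off the extra press.

Request:
move_arm([
  {"travel": [0,0,0.08],"rot": [0,0,0],"jaw": 0.4},
  {"travel": [0,0,0.08],"rot": [0,0,0],"jaw": 0.4},
])

```text
time_s: 12.0
ee_pos: [0.5876, -0.1468, 0.0371]
eef_rot: [1.58, 1.884, -0.654]
force: [0.0, -0.5, -1.7]
grip_width: 0.0434
```

```bash
sed -i "s/st\['grip_width'\].round(4)/round(st['grip_width'],4)/" prof.py; python3 prof.py
```

```text
[ 0.5876 -0.1468  0.0371] [ 0.  -0.5 -1.7] 0.0434
plate near edge/circle rows/col at z 0.018 [[319.0, 153.7], [318.8, 182.7], [318.8, 185.9]]
plate near edge/circle rows/col at z 0.03 [[319.1, 181.6], [318.9, 208.2], [318.9, 211.1]]
300 [(206, np.uint8(25), np.uint8(163)), (207, np.uint8(25), np.uint8(162)), (208, np.uint8(26), np.uint8(159)), (209, np.uint8(23), np.uint8(142)), (210, np.uint8(21), np.uint8(111)), (211, np.uint8(16), np.uint8(110)), (212, np.uint8(25), np.uint8(143)), (213, np.uint8(38), np.uint8(163)), (214, np.uint8(92), np.uint8(178)), (215, np.uint8(137), np.uint8(195)), (216, np.uint8(146), np.uint8(201))]
318 [(206, np.uint8(25), np.uint8(162)), (207, np.uint8(25), np.uint8(164)), (208, np.uint8(27), np.uint8(162)), (209, np.uint8(21), np.uint8(133)), (210, np.uint8(11), np.uint8(94)), (211, np.uint8(27), np.uint8(125)), (212, np.uint8(63), np.uint8(162)), (213, np.uint8(117), np.uint8(189)), (214, np.uint8(145), np.uint8(206)), (215, np.uint8(148), np.uint8(208)), (216, np.uint8(148), np.uint8(209))]
336 [(206, np.uint8(26), np.uint8(158)), (207, np.uint8(22), np.uint8(162)), (208, np.uint8(25), np.uint8(162)), (209, np.uint8(23), np.uint8(163)), (210, np.uint8(25), np.uint8(162)), (211, np.uint8(25), np.uint8(133)), (212, np.uint8(13), np.uint8(97)), (213, np.uint8(33), np.uint8(124)), (214, np.uint8(94), np.uint8(171)), (215, np.uint8(138), np.uint8(200)), (216, np.uint8(147), np.uint8(210))]
```

Forces are zero at the set-down height. The near edge of the scribed circle is visible in front of the slug, so I'll fit both arcs for exact centring before releasing.

```bash
cat > arcs.py <<'E'
from h import *
def fit(P,r,c0): 
    o=least_squares(lambda c:np.hypot(*(P[:,:2]-c).T)-r,c0,loss='soft_l1',f_scale=3e-4); return o.x,np.abs(o.fun).mean()
w=snap('wrist'); h=cv2.cvtColor(np.ascontiguousarray(w['img'][:,:,::-1]),cv2.COLOR_BGR2HSV).astype(float)
A=[];B=[]
for c in range(274,364,2):
    S=h[195:250,c,1]; V=h[195:250,c,2]
    k=np.argmax(S>95)
    if k<4 or S[k+3]<120: continue
    B.append((c,195+k-1+(95-S[k-1])/(S[k]-S[k-1])))
    j=np.argmin(V[:k-0]) ; 
    if V[j]<130 and 1<=j<=k: 
        d=160-V[j-2:j+3].clip(0,160); A.append((c,195+j+(d*np.arange(-2,3))[1:4].sum()/d[1:4].sum()))
pl=np.array([.5855,-.1362])
PA=np.array([px2w(w,*a,.03) for a in A]);PB=np.array([px2w(w,*a,.03) for a in B])
a,ea=fit(PA,.0255,pl); b,eb=fit(PB,.023,pl)
print('circle',len(A),a.round(4),ea.round(5),'slug',len(B),b.round(4),eb.round(5),'slug-circle mm',((b-a)*1e3).round(2)); print([(c,round(v,1)) for c,v in A][::4]); print([(c,round(v,1)) for c,v in B][::4])
E
python3 arcs.py
```

```text
circle 45 [ 0.5833 -0.1382] 0.00017 slug 45 [ 0.5857 -0.1374] 0.00014 slug-circle mm [2.39 0.77]
[(274, np.float64(217.0)), (282, np.float64(214.0)), (290, np.float64(212.2)), (298, np.float64(210.9)), (306, np.float64(210.1)), (314, np.float64(209.9)), (322, np.float64(210.2)), (330, np.float64(211.1)), (338, np.float64(212.7)), (346, np.float64(214.7)), (354, np.float64(217.9)), (362, np.float64(222.9))]
[(274, np.float64(224.1)), (282, np.float64(219.7)), (290, np.float64(216.3)), (298, np.float64(214.5)), (306, np.float64(212.9)), (314, np.float64(212.9)), (322, np.float64(212.5)), (330, np.float64(213.2)), (338, np.float64(214.2)), (346, np.float64(215.6)), (354, np.float64(218.8)), (362, np.float64(223.7))]
```

Very clear arcs: the slug sits 2.4 mm too far in +x and 0.8 mm in +y relative to the circle. I'll raise slightly, shift, lower again.

Request:
move_arm([
  {"travel": [0,0,0.12],"rot": [0,0,0],"jaw": 0.4},
  {"travel": [-0.12,-0.04,0.12],"rot": [0,0,0],"jaw": 0.4},
  {"travel": [-0.24,-0.08,0.12],"rot": [0,0,0],"jaw": 0.4},
  {"travel": [-0.24,-0.08,0.06],"rot": [0,0,0],"jaw": 0.4},
  {"travel": [-0.24,-0.08,0.02],"rot": [0,0,0],"jaw": 0.4},
  {"travel": [-0.24,-0.08,0.0],"rot": [0,0,0],"jaw": 0.4},
])

```text
time_s: 12.6
ee_pos: [0.585, -0.1478, 0.0371]
eef_rot: [1.58, 1.884, -0.655]
force: [-3.7, 2.2, 5.7]
grip_width: 0.0433
```

```bash
python3 arcs.py; python3 prof.py|head -1
```

```text
circle 45 [ 0.5833 -0.1382] 0.00014 slug 45 [ 0.5828 -0.1386] 0.00017 slug-circle mm [-0.5  -0.33]
[(274, np.float64(220.0)), (282, np.float64(216.0)), (290, np.float64(213.2)), (298, np.float64(211.1)), (306, np.float64(210.1)), (314, np.float64(209.8)), (322, np.float64(209.7)), (330, np.float64(210.0)), (338, np.float64(211.0)), (346, np.float64(212.7)), (354, np.float64(214.8)), (362, np.float64(218.2))]
[(274, np.float64(224.3)), (282, np.float64(219.6)), (290, np.float64(216.3)), (298, np.float64(214.5)), (306, np.float64(213.0)), (314, np.float64(212.9)), (322, np.float64(212.6)), (330, np.float64(213.3)), (338, np.float64(214.5)), (346, np.float64(216.1)), (354, np.float64(219.6)), (362, np.float64(224.7))]
[ 0.585  -0.1478  0.0371] [-2.8  0.1  3.5] 0.0434
```

Centred within 0.6 mm and lightly in contact. Release slowly.

Request:
move_arm([
  {"travel": [0,0,0.03],"rot": [0,0,0],"jaw": 0.48},
  {"travel": [0,0,0.03],"rot": [0,0,0],"jaw": 0.51},
  {"travel": [0,0,0.03],"rot": [0,0,0],"jaw": 0.54},
  {"travel": [0,0,0.03],"rot": [0,0,0],"jaw": 0.57},
  {"travel": [0,0,0.03],"rot": [0,0,0],"jaw": 0.6},
  {"travel": [0,0,0.03],"rot": [0,0,0],"jaw": 0.65},
  {"travel": [0,0,0.03],"rot": [0,0,0],"jaw": 0.75},
  {"travel": [0,0,0.03],"rot": [0,0,0],"jaw": 0.85},
])

```text
time_s: 13.37
ee_pos: [0.5851, -0.1477, 0.0373]
eef_rot: [1.58, 1.884, -0.655]
force: [-1.1, -0.6, 0.5]
grip_width: 0.0724
```

```bash
python3 arcs.py|head -1; python3 prof.py|head -1
```

```text
circle 45 [ 0.5833 -0.1382] 0.00016 slug 45 [ 0.5829 -0.1379] 0.00018 slug-circle mm [-0.4  0.3]
[ 0.5851 -0.1476  0.0373] [-0.5 -0.3 -0.3] 0.0725
```

Request:
move_arm([
  {"travel": [-0.2,1,1],"rot": [0,0,0],"jaw": 0.9},
  {"travel": [-0.5,3,2.5],"rot": [0,0,0],"jaw": 1},
  {"travel": [-1,6,5],"rot": [0,0,0],"jaw": 1},
  {"travel": [-2,9,7],"rot": [0,0,0],"jaw": 1},
  {"travel": [-3,12,8],"rot": [0,0,0],"jaw": 1},
  {"travel": [-4,15,8],"rot": [0,0,0],"jaw": 1},
  {"travel": [-5,18,8],"rot": [0,0,0],"jaw": 1},
  {"travel": [-6,21,8],"rot": [0,0,0],"jaw": 1},
  {"travel": [-7.3,25,8],"rot": [0,0,0],"jaw": 1},
  {"travel": [-7.3,25,8],"rot": [0,0,0],"jaw": 1},
])

```text
time_s: 14.3
ee_pos: [0.51, 0.1109, 0.1174]
eef_rot: [1.574, 1.894, -0.648]
force: [-0.1, 1.2, -0.2]
grip_width: 0.0855
```

Run:
```python
from h import *
go((.512,.104,.0),target(-80,45,-1))
w=snap('wrist','w14.png'); h=cv2.cvtColor(np.ascontiguousarray(w['img'][:,:,::-1]),cv2.COLOR_BGR2HSV)
x0=np.array([.5103,.115,.0]); p=w2px(w,x0+[0,0,.01]); print('pred c',np.round(p,1)); u,v=map(int,p)
for vv in range(v-40,v+41,8): print(vv,[tuple(h[vv,uu].tolist()) for uu in range(u-44,u+45,11) if 0<=uu<640])
```

```text
travel cm [  0.2   -0.69 -11.74] rot deg [-0.22 -0.01 -0.55] t 14.3 F [-0.1  1.2 -0.2] w 0.0855 q [-0.56  0.6  -0.13  1.88  0.79  1.25 -0.99]
pred c [320.5  94.3]
54 [(16, 120, 138), (14, 114, 116), (15, 107, 114), (27, 39, 119), (27, 37, 208), (26, 38, 201), (15, 120, 174), (15, 120, 179), (15, 123, 183)]
62 [(15, 116, 125), (15, 104, 115), (26, 37, 116), (25, 40, 141), (25, 38, 208), (26, 39, 215), (26, 36, 191), (15, 121, 177), (16, 121, 187)]
70 [(14, 114, 125), (26, 36, 112), (27, 35, 139), (26, 36, 140), (26, 37, 205), (26, 37, 205), (26, 39, 205), (25, 41, 163), (15, 122, 192)]
78 [(16, 118, 121), (27, 36, 140), (26, 39, 139), (25, 40, 142), (26, 38, 203), (25, 37, 205), (27, 38, 204), (23, 39, 205), (15, 121, 187)]
86 [(15, 116, 123), (27, 36, 141), (24, 36, 142), (25, 40, 140), (25, 40, 203), (26, 37, 206), (27, 38, 204), (25, 38, 206), (15, 122, 180)]
94 [(14, 114, 121), (27, 35, 140), (24, 39, 139), (26, 39, 138), (24, 40, 204), (27, 39, 204), (27, 36, 203), (25, 39, 204), (15, 120, 192)]
102 [(15, 121, 135), (27, 35, 138), (27, 36, 140), (25, 35, 140), (26, 37, 205), (27, 38, 202), (27, 39, 202), (26, 39, 204), (16, 123, 199)]
110 [(16, 119, 133), (18, 63, 134), (26, 38, 140), (27, 37, 143), (26, 39, 202), (25, 41, 204), (26, 38, 203), (15, 121, 209), (15, 122, 203)]
118 [(15, 120, 134), (16, 115, 131), (19, 66, 136), (27, 39, 170), (29, 36, 204), (26, 40, 202), (15, 108, 151), (15, 122, 203), (15, 124, 208)]
126 [(16, 120, 132), (16, 116, 127), (15, 117, 140), (15, 122, 188), (15, 121, 189), (15, 121, 208), (16, 122, 213), (15, 122, 199), (15, 121, 207)]
134 [(15, 118, 155), (15, 118, 128), (16, 119, 133), (15, 121, 189), (15, 122, 197), (15, 124, 204), (15, 124, 212), (16, 120, 206), (15, 120, 212)]
```

```bash
cat >> h.py <<'E'
def find(w,x0,r,t,f,seedz=None):
    "compare blob extents with the predicted disc; refine x,y at fixed z"
    b=np.array(blob(w['img'],w2px(w,x0+[0,0,t]),f)); a=np.linspace(0,2*np.pi,121); ring=np.c_[r*np.cos(a),r*np.sin(a),0*a]
    def e(c): 
        P=np.array([w2px(w,np.r_[c,x0[2]]+q) for q in np.r_[ring,ring+[0,0,t]]]); return np.r_[P[:,0].min(),P[:,0].max(),P[:,1].min(),P[:,1].max()]-b
    o=least_squares(e,x0[:2],x_scale=.01,diff_step=1e-4); print('ext',b,'xy',o.x.round(4),'res',o.fun.round(1)); return o.x
E
python3 - <<'E'
from h import *
w=snap('wrist'); st=ctrl.state(); find(w,np.array([.5103,.115,0]),.026,.01,lambda h:(h[...,1]<72))
go((.512,.104,.005),target(-80,45,-1))
E
```

```text
ext [277.5 358.5  43.5 119.5] xy [0.5094 0.1135] res [-0.7  0.7 -0.2  0.6]
travel cm [  0.04  -0.06 -11.27] rot deg [-0.01  0.03 -0.25] t 14.4 F [ 0.6 -0.7 -0.2] w 0.0856 q [-0.55  0.6  -0.12  1.88  0.8   1.24 -0.98]
```

The wrist camera puts the insulator at (0.5094,0.1135) against the bias-corrected top view at (0.5103,0.115), with matching size. Descend.

Request:
move_arm([
  {"travel": [0,-0.1,-3],"rot": [0,0,-0.2],"jaw": 1},
  {"travel": [0,-0.1,-6],"rot": [0,0,-0.2],"jaw": 1},
  {"travel": [0,-0.1,-8.5],"rot": [0,0,-0.2],"jaw": 1},
  {"travel": [0,-0.1,-10],"rot": [0,0,-0.2],"jaw": 1},
  {"travel": [0,-0.1,-10.8],"rot": [0,0,-0.2],"jaw": 1},
  {"travel": [0,-0.1,-11.2],"rot": [0,0,-0.2],"jaw": 0.9},
  {"travel": [0,-0.1,-11.3],"rot": [0,0,-0.2],"jaw": 0.8},
  {"travel": [0,-0.1,-11.3],"rot": [0,0,-0.2],"jaw": 0.7},
  {"travel": [0,-0.1,-11.3],"rot": [0,0,-0.2],"jaw": 0.66},
])

```text
time_s: 15.15
ee_pos: [0.5126, 0.1015, 0.0052]
eef_rot: [1.585, 1.882, -0.655]
force: [-0.6, 0.1, 0.7]
grip_width: 0.0567
```

Request:
move_arm([
  {"travel": [0,0,0],"rot": [0,0,0],"jaw": 0.63},
  {"travel": [0,0,0],"rot": [0,0,0],"jaw": 0.6},
  {"travel": [0,0,0],"rot": [0,0,0],"jaw": 0.57},
  {"travel": [0,0,0],"rot": [0,0,0],"jaw": 0.54},
  {"travel": [0,0,0],"rot": [0,0,0],"jaw": 0.5},
  {"travel": [0,0,0],"rot": [0,0,0],"jaw": 0.48},
])

```text
time_s: 15.65
ee_pos: [0.5125, 0.1019, 0.0054]
eef_rot: [1.584, 1.881, -0.655]
force: [-4.2, 3.8, 15.4]
grip_width: 0.049
```

Run:
```python
from h import *
w=snap('wrist','w15.png'); st=ctrl.state(); print(st['ee_pos'].round(4),st['force'].round(1),st['grip_width'])
f=np.array([.174,-.985,0]); x0=st['ee_pos']-.011*f; x0[2]=0
h=cv2.cvtColor(np.ascontiguousarray(w['img'][:,:,::-1]),cv2.COLOR_BGR2HSV)
P=[w2px(w,x0+[.026*np.cos(a),.026*np.sin(a),z]) for a in np.linspace(0,6.28,90) for z in(0,.01)];print('pred',np.min(P,0).round(1),np.max(P,0).round(1))
print([(v,*h[v,318,1:].tolist()) for v in range(200,290,3)])
```

```text
[0.5125 0.1019 0.0055] [-3.9  4.1 14.1] 0.04922042664699074
pred [260.5 211.3] [378.1 274.6]
[(200, 121, 191), (203, 120, 192), (206, 120, 192), (209, 120, 192), (212, 32, 228), (215, 27, 229), (218, 27, 229), (221, 28, 230), (224, 26, 232), (227, 26, 231), (230, 26, 231), (233, 33, 223), (236, 39, 191), (239, 34, 119), (242, 36, 126), (245, 35, 146), (248, 37, 160), (251, 35, 161), (254, 38, 163), (257, 39, 162), (260, 40, 164), (263, 38, 161), (266, 39, 163), (269, 35, 162), (272, 63, 161), (275, 116, 156), (278, 118, 160), (281, 120, 164), (284, 120, 168), (287, 119, 167)]
```

The insulator is gripped across its diameter. Width reads 49.2, the same 2.7 mm offset as the slug, and rows 210.5–273 match. Lift and transfer.

Request:
move_arm([
  {"travel": [0,0,0.2],"rot": [0,0,0],"jaw": 0.46},
  {"travel": [0,0,0.8],"rot": [0,0,0],"jaw": 0.46},
  {"travel": [0,0,2.2],"rot": [0,0,0],"jaw": 0.46},
  {"travel": [0.5,-1,4],"rot": [0,0,0],"jaw": 0.46},
  {"travel": [1.4,-3.5,6],"rot": [0,0,0],"jaw": 0.46},
  {"travel": [2.4,-6.5,7],"rot": [0,0,0],"jaw": 0.46},
  {"travel": [3.6,-9.5,7],"rot": [0,0,0],"jaw": 0.46},
  {"travel": [4.8,-12.5,7],"rot": [0,0,0],"jaw": 0.46},
  {"travel": [5.6,-15.2,6.5],"rot": [0,0,0],"jaw": 0.46},
  {"travel": [5.6,-15.2,6.2],"rot": [0,0,0],"jaw": 0.46},
])

```text
time_s: 16.53
ee_pos: [0.5684, -0.0572, 0.0674]
eef_rot: [1.589, 1.875, -0.661]
force: [-0.4, -0.6, -0.8]
grip_width: 0.0492
```

Run:
```python
from h import *
go((.5853,-.149,.0615),target(-80,45,-1))
```

```text
travel cm [ 1.69 -9.18 -0.59] rot deg [0.22 0.12 0.54] t 16.53 F [-0.4 -0.6 -0.8] w 0.0492 q [-0.35  0.66  0.    1.93  0.97  1.01 -0.92]
```

Request:
move_arm([
  {"travel": [0.3,-1.5,-0.6],"rot": [0.1,0,0.2],"jaw": 0.46},
  {"travel": [0.7,-3.5,-0.6],"rot": [0.1,0.1,0.4],"jaw": 0.46},
  {"travel": [1.05,-5.5,-0.6],"rot": [0.2,0.1,0.5],"jaw": 0.46},
  {"travel": [1.3,-7,-0.6],"rot": [0.2,0.1,0.5],"jaw": 0.46},
  {"travel": [1.5,-8.2,-0.6],"rot": [0.2,0.1,0.5],"jaw": 0.46},
  {"travel": [1.65,-8.9,-0.6],"rot": [0.2,0.1,0.5],"jaw": 0.46},
  {"travel": [1.7,-9.2,-0.6],"rot": [0.2,0.1,0.5],"jaw": 0.46},
  {"travel": [1.7,-9.2,-0.6],"rot": [0.2,0.1,0.5],"jaw": 0.46},
])

```text
time_s: 17.2
ee_pos: [0.5852, -0.1427, 0.0603]
eef_rot: [1.577, 1.891, -0.651]
force: [-0.7, -0.1, -1.0]
grip_width: 0.0492
```

Run:
```python
from h import *
go((.5853,-.149,.052),target(-80,45,-1))
w=snap('wrist','w16.png'); h=cv2.cvtColor(np.ascontiguousarray(w['img'][:,:,::-1]),cv2.COLOR_BGR2HSV)
for c in (280,300,318,340,360): print(c,[tuple([v]+h[v,c].tolist()) for v in range(150,236,4)])
```

```text
travel cm [ 0.01 -0.63 -0.83] rot deg [-0.16 -0.04 -0.34] t 17.2 F [-0.7 -0.1 -1. ] w 0.0492 q [-0.23  0.67  0.06  1.94  1.06  0.89 -0.86]
280 [(150, 14, 29, 178), (154, 13, 26, 177), (158, 16, 28, 173), (162, 13, 26, 176), (166, 15, 26, 174), (170, 15, 26, 175), (174, 15, 23, 174), (178, 15, 11, 92), (182, 9, 110, 160), (186, 10, 144, 161), (190, 10, 145, 167), (194, 10, 145, 164), (198, 11, 146, 169), (202, 10, 137, 117), (206, 10, 140, 120), (210, 10, 141, 119), (214, 10, 133, 121), (218, 26, 33, 132), (222, 26, 33, 133), (226, 24, 37, 132), (230, 25, 34, 135), (234, 25, 36, 135)]
300 [(150, 15, 26, 176), (154, 14, 25, 175), (158, 17, 23, 174), (162, 12, 26, 176), (166, 14, 25, 175), (170, 17, 16, 113), (174, 10, 125, 183), (178, 10, 146, 195), (182, 10, 151, 193), (186, 10, 148, 196), (190, 10, 148, 193), (194, 11, 150, 194), (198, 10, 147, 200), (202, 10, 146, 161), (206, 9, 138, 105), (210, 15, 80, 134), (214, 28, 28, 227), (218, 26, 27, 229), (222, 26, 37, 143), (226, 24, 37, 146), (230, 27, 37, 143), (234, 24, 37, 131)]
318 [(150, 14, 27, 189), (154, 14, 24, 177), (158, 10, 2
[... 601 characters left out ...]
86), (190, 10, 148, 190), (194, 10, 145, 193), (198, 10, 149, 193), (202, 10, 149, 164), (206, 10, 148, 162), (210, 11, 122, 107), (214, 28, 28, 227), (218, 25, 29, 231), (222, 26, 28, 229), (226, 27, 29, 229), (230, 26, 28, 229), (234, 26, 25, 232)]
360 [(150, 15, 28, 165), (154, 14, 26, 165), (158, 17, 24, 169), (162, 12, 27, 170), (166, 15, 24, 168), (170, 12, 27, 168), (174, 15, 27, 168), (178, 16, 26, 165), (182, 10, 16, 98), (186, 17, 24, 148), (190, 11, 70, 154), (194, 10, 104, 147), (198, 10, 121, 141), (202, 10, 139, 136), (206, 11, 139, 134), (210, 10, 139, 136), (214, 10, 143, 161), (218, 23, 42, 196), (222, 25, 37, 212), (226, 25, 38, 213), (230, 24, 37, 212), (234, 25, 39, 210)]
```

The view shows the dark circle, then slug, then insulator, in order, so arc fitting will work. I'll lower to about 2 mm above the slug and fit.

Request:
move_arm([
  {"travel": [0,-0.3,0],"rot": [-0.1,0,-0.2],"jaw": 0.46},
  {"travel": [0,-0.6,-0.3],"rot": [-0.1,0,-0.3],"jaw": 0.46},
  {"travel": [0,-0.6,-0.6],"rot": [-0.1,0,-0.3],"jaw": 0.46},
  {"travel": [0,-0.6,-0.8],"rot": [-0.1,0,-0.3],"jaw": 0.46},
  {"travel": [0,-0.6,-0.8],"rot": [-0.1,0,-0.3],"jaw": 0.46},
])

```text
time_s: 17.67
ee_pos: [0.5849, -0.1485, 0.0516]
eef_rot: [1.581, 1.888, -0.655]
force: [-0.8, 0.1, -1.1]
grip_width: 0.0487
```

```bash
cat > arcs2.py <<'E'
from h import *
import sys
def fit(P,r,c0): 
    o=least_squares(lambda c:np.hypot(*(P[:,:2]-c).T)-r,c0,loss='soft_l1',f_scale=3e-4); return o.x.round(4),np.abs(o.fun).mean().round(5)
zi=ctrl.state()['ee_pos'][2]-float(sys.argv[1])
w=snap('wrist'); h=cv2.cvtColor(np.ascontiguousarray(w['img'][:,:,::-1]),cv2.COLOR_BGR2HSV).astype(float)
A=[];B=[];C=[]
for c in range(276,362,2):
    S=h[140:260,c,1]; V=h[140:260,c,2]; k=np.argmax(S>95)
    if k<5 or S[k+4]<115: continue
    B.append((c,140+k-1+(95-S[k-1])/(S[k]-S[k-1])))
    j=k-12+np.argmin(V[k-12:k+1]) if k>12 else 0
    if j and V[j]<125 and S[j]<60: A.append((c,140+j))
    m=k+5+np.argmax(S[k+5:]<85)
    if m>k+5: C.append((c,140+m-1+(S[m-1]-85)/(S[m-1]-S[m])))
g=np.array([.5833,-.138])
for n,Q,r,z in(('circle',A,.0255,.03),('slug',B,.023,.03),('ins',C,.026,zi)):
    print(n,len(Q),*fit(np.array([px2w(w,*q,z) for q in Q]),r,g))
s=ctrl.state(); print(s['ee_pos'].round(4),s['force'].round(1),round(s['grip_width'],4))
E
python3 arcs2.py .0055
```

```text
circle 43 [ 0.5833 -0.1384] 0.0002
slug 43 [ 0.5829 -0.138 ] 0.00017
ins 43 [ 0.5822 -0.1364] 0.00015
[ 0.585  -0.1484  0.0519] [-1.   0.5 -1. ] 0.049
```

The insulator is 1 mm short in x and about 1.8 mm in y, and the hand-based estimate says the same. Correct and lower.

Request:
move_arm([
  {"travel": [0.04,-0.08,0],"rot": [0,0,0],"jaw": 0.46},
  {"travel": [0.08,-0.17,0],"rot": [0,0,0],"jaw": 0.46},
  {"travel": [0.08,-0.17,-0.06],"rot": [0,0,0],"jaw": 0.46},
  {"travel": [0.08,-0.17,-0.12],"rot": [0,0,0],"jaw": 0.46},
  {"travel": [0.08,-0.17,-0.18],"rot": [0,0,0],"jaw": 0.46},
  {"travel": [0.08,-0.17,-0.2],"rot": [0,0,0],"jaw": 0.46},
])

```text
time_s: 18.22
ee_pos: [0.5859, -0.1504, 0.0502]
eef_rot: [1.581, 1.887, -0.655]
force: [-0.1, 0.4, -1.5]
grip_width: 0.049
```

```bash
python3 arcs2.py .0055
```

```text
circle 43 [ 0.5834 -0.1384] 0.00019
slug 43 [ 0.5829 -0.138 ] 0.00015
ins 43 [ 0.5833 -0.1384] 0.00012
[ 0.5859 -0.1503  0.0502] [ 0.3  0.1 -0.9] 0.049
```

Perfectly centred. Lower in small steps to contact.

Request:
move_arm([
  {"travel": [0,0,-0.03],"rot": [0,0,0],"jaw": 0.46},
  {"travel": [0,0,-0.06],"rot": [0,0,0],"jaw": 0.46},
  {"travel": [0,0,-0.06],"rot": [0,0,0],"jaw": 0.46},
])

```text
time_s: 18.52
ee_pos: [0.5859, -0.1504, 0.0497]
eef_rot: [1.581, 1.887, -0.655]
force: [0.3, -0.4, -0.2]
grip_width: 0.0492
```

Request:
move_arm([
  {"travel": [0,0,-0.03],"rot": [0,0,0],"jaw": 0.46},
  {"travel": [0,0,-0.05],"rot": [0,0,0],"jaw": 0.46},
  {"travel": [0,0,-0.05],"rot": [0,0,0],"jaw": 0.46},
])

```text
time_s: 18.77
ee_pos: [0.586, -0.1503, 0.0496]
eef_rot: [1.581, 1.886, -0.655]
force: [-1.5, 2.5, 5.8]
grip_width: 0.049
```

Contact at about 6 N. Release.

Request:
move_arm([
  {"travel": [0,0,0.03],"rot": [0,0,0],"jaw": 0.54},
  {"travel": [0,0,0.03],"rot": [0,0,0],"jaw": 0.57},
  {"travel": [0,0,0.03],"rot": [0,0,0],"jaw": 0.6},
  {"travel": [0,0,0.03],"rot": [0,0,0],"jaw": 0.63},
  {"travel": [0,0,0.03],"rot": [0,0,0],"jaw": 0.66},
  {"travel": [0,0,0.03],"rot": [0,0,0],"jaw": 0.72},
  {"travel": [0,0,0.03],"rot": [0,0,0],"jaw": 0.8},
  {"travel": [0,0,0.03],"rot": [0,0,0],"jaw": 0.9},
  {"travel": [0,0,0.03],"rot": [0,0,0],"jaw": 0.9},
])

```text
time_s: 19.52
ee_pos: [0.5859, -0.1504, 0.0495]
eef_rot: [1.581, 1.887, -0.655]
force: [-0.2, 0.4, 0.6]
grip_width: 0.077
```

```bash
python3 arcs2.py .0056
```

```text
circle 43 [ 0.5832 -0.1383] 0.00018
slug 43 [ 0.5829 -0.138 ] 0.00016
ins 43 [ 0.5832 -0.1382] 0.00016
[ 0.5859 -0.1504  0.0495] [-0.3 -0.4 -0.1] 0.0772
```

Stable and centred within 0.3 mm. Retreat toward the LED board.

Request:
move_arm([
  {"travel": [-0.2,1,1],"rot": [0,0,0],"jaw": 0.95},
  {"travel": [-0.5,3,2.5],"rot": [0,0,0],"jaw": 1},
  {"travel": [-1,6,4.5],"rot": [0,0,0],"jaw": 1},
  {"travel": [-1.5,9.5,6],"rot": [0,0,0],"jaw": 1},
  {"travel": [-2,13,7],"rot": [0,0,0],"jaw": 1},
  {"travel": [-2.5,17,7],"rot": [0,0,0],"jaw": 1},
  {"travel": [-3,21,7],"rot": [0,0,0],"jaw": 1},
  {"travel": [-3.4,25,7],"rot": [0,0,0],"jaw": 1},
  {"travel": [-3.7,29,7],"rot": [0,0,0],"jaw": 1},
  {"travel": [-3.9,33,7],"rot": [0,0,0],"jaw": 1},
])

```text
time_s: 20.4
ee_pos: [0.5457, 0.1824, 0.1204]
eef_rot: [1.581, 1.888, -0.654]
force: [0.3, -0.4, 0.4]
grip_width: 0.0853
```

Request:
move_arm([
  {"travel": [0,3.5,0],"rot": [0,0,0],"jaw": 1},
  {"travel": [0,7,0],"rot": [0,0,0],"jaw": 1},
  {"travel": [0,9.5,0],"rot": [0,0,0],"jaw": 1},
  {"travel": [0,10.5,0],"rot": [0,0,0],"jaw": 1},
  {"travel": [0,10.6,0],"rot": [0,0,0],"jaw": 1},
  {"travel": [0,10.6,0],"rot": [0,0,0],"jaw": 1},
  {"travel": [0,10.6,0],"rot": [0,0,0],"jaw": 1},
])

```text
time_s: 20.98
ee_pos: [0.547, 0.2842, 0.1199]
eef_rot: [1.582, 1.886, -0.656]
force: [0.1, -0.7, 0.4]
grip_width: 0.0853
```

Run:
```python
from h import *
go((.5471,.2857,.005),target(-80,45,-1))
w=snap('wrist','w17.png'); h=cv2.cvtColor(np.ascontiguousarray(w['img'][:,:,::-1]),cv2.COLOR_BGR2HSV)
x0=np.array([.545,.2975,.0]); p=w2px(w,x0+[0,0,.01]); print('pred c',np.round(p,1)); u,v=map(int,p)
print('row',[(uu,*h[v,uu].tolist()) for uu in range(u-56,u+57,4)]); print('col',[(vv,*h[vv,u].tolist()) for vv in range(max(v-56,0),v+57,4)])
```

```text
travel cm [ 1.000e-02  1.500e-01 -1.149e+01] rot deg [-0.01 -0.04  0.01] t 20.98 F [ 0.1 -0.7  0.4] w 0.0853 q [-0.71  0.79 -0.17  1.49  0.7   1.49 -0.97]
pred c [319.5  79. ]
row [(263, 15, 120, 187), (267, 15, 122, 170), (271, 16, 120, 168), (275, 34, 24, 147), (279, 70, 129, 69), (283, 70, 128, 68), (287, 72, 144, 69), (291, 69, 124, 70), (295, 69, 120, 70), (299, 66, 108, 73), (303, 23, 33, 231), (307, 26, 171, 232), (311, 26, 174, 231), (315, 26, 174, 231), (319, 26, 173, 231), (323, 26, 176, 230), (327, 26, 176, 230), (331, 26, 175, 230), (335, 22, 38, 230), (339, 67, 93, 74), (343, 72, 139, 66), (347, 70, 135, 68), (351, 70, 129, 69), (355, 71, 137, 69), (359, 69, 143, 66), (363, 39, 31, 131), (367, 15, 121, 190), (371, 15, 120, 194), (375, 15, 124, 208)]
col [(22, 15, 120, 178), (26, 15, 83, 178), (30, 17, 27, 214), (34, 20, 21, 220), (38, 21, 22, 219), (42, 70, 131, 70), (46, 35, 100, 84), (50, 18, 155, 214), (54, 19, 155, 215), (58, 41, 99, 77), (62, 70, 128, 68), (66, 22, 34, 228), (70, 26, 170, 231), (74, 26, 174, 231), (78, 26, 173, 231), (82, 26, 174, 231), (86, 26, 173, 231), (90, 26, 176, 231), (94, 25, 69, 230), (98, 70, 135, 66), (102, 19, 150, 191), (106, 18, 153, 211), (110, 54, 95, 75), (114, 16, 107, 155), (118, 15, 120, 199), (122, 16, 117, 223), (126, 16, 118, 223), (130, 16, 119, 221), (134, 15, 119, 221)]
```

The board sits at the predicted place: emitter at column 319, row 80, against a predicted row of 79. Descend and grip.

Request:
move_arm([
  {"travel": [0,0.1,-3],"rot": [0,0,0],"jaw": 1},
  {"travel": [0,0.1,-6],"rot": [0,0,0],"jaw": 1},
  {"travel": [0,0.1,-8.5],"rot": [0,0,0],"jaw": 1},
  {"travel": [0,0.1,-10],"rot": [0,0,0],"jaw": 1},
  {"travel": [0,0.1,-11],"rot": [0,0,0],"jaw": 1},
  {"travel": [0,0.1,-11.4],"rot": [0,0,0],"jaw": 0.95},
  {"travel": [0,0.1,-11.5],"rot": [0,0,0],"jaw": 0.85},
  {"travel": [0,0.1,-11.5],"rot": [0,0,0],"jaw": 0.78},
  {"travel": [0,0.1,-11.5],"rot": [0,0,0],"jaw": 0.74},
])

```text
time_s: 21.78
ee_pos: [0.5474, 0.287, 0.0057]
eef_rot: [1.582, 1.887, -0.653]
force: [0.2, 0.1, -0.5]
grip_width: 0.0633
```

Request:
move_arm([
  {"travel": [0,0,0],"rot": [0,0,0],"jaw": 0.7},
  {"travel": [0,0,0],"rot": [0,0,0],"jaw": 0.67},
  {"travel": [0,0,0],"rot": [0,0,0],"jaw": 0.64},
  {"travel": [0,0,0],"rot": [0,0,0],"jaw": 0.6},
  {"travel": [0,0,0],"rot": [0,0,0],"jaw": 0.57},
  {"travel": [0,0,0],"rot": [0,0,0],"jaw": 0.55},
])

```text
time_s: 22.28
ee_pos: [0.5472, 0.2875, 0.0059]
eef_rot: [1.582, 1.887, -0.653]
force: [-3.0, 2.9, 12.8]
grip_width: 0.0552
```

Run:
```python
from h import *
w=snap('wrist','w18.png'); st=ctrl.state(); print(st['ee_pos'].round(4),st['force'].round(1),st['grip_width'])
f=np.array([.174,-.985,0]); x0=st['ee_pos']-.012*f; x0[2]=0
h=cv2.cvtColor(np.ascontiguousarray(w['img'][:,:,::-1]),cv2.COLOR_BGR2HSV)
P=[w2px(w,x0+[.029*np.cos(a),.029*np.sin(a),z]) for a in np.linspace(0,6.28,90) for z in(0,.01)];print('pred',np.min(P,0).round(1),np.max(P,0).round(1))
print([(v,*h[v,318].tolist()) for v in range(198,290,3)])
```

```text
[0.5472 0.2874 0.0059] [-2.1  4.  13. ] 0.05504237509486889
pred [253.3 205.1] [385.4 274.9]
[(198, 15, 125, 159), (201, 15, 119, 167), (204, 15, 120, 166), (207, 15, 120, 170), (210, 15, 43, 208), (213, 19, 22, 220), (216, 18, 23, 219), (219, 19, 24, 219), (222, 20, 23, 222), (225, 18, 19, 226), (228, 18, 19, 226), (231, 19, 18, 224), (234, 68, 65, 75), (237, 55, 113, 43), (240, 18, 150, 136), (243, 19, 152, 151), (246, 29, 110, 72), (249, 26, 39, 112), (252, 21, 87, 165), (255, 24, 175, 175), (258, 24, 174, 176), (261, 24, 177, 173), (264, 24, 175, 175), (267, 25, 135, 130), (270, 20, 137, 115), (273, 19, 146, 147), (276, 17, 114, 137), (279, 16, 119, 157), (282, 15, 120, 157), (285, 15, 120, 157), (288, 15, 116, 158)]
```

The board is held, but the hand is 2–3 mm shallower than planned (near edge at row 209 instead of 205). The first slug slipped from a grip like this, so I'll regrip deeper.

Request:
move_arm([
  {"travel": [0,0,0],"rot": [0,0,0],"jaw": 0.68},
  {"travel": [0,0,0],"rot": [0,0,0],"jaw": 0.76},
  {"travel": [0,0,0],"rot": [0,0,0],"jaw": 0.8},
  {"travel": [0.05,-0.3,-0.1],"rot": [0,0,0],"jaw": 0.8},
  {"travel": [0.05,-0.3,-0.1],"rot": [0,0,0],"jaw": 0.74},
  {"travel": [0.05,-0.3,-0.1],"rot": [0,0,0],"jaw": 0.7},
  {"travel": [0.05,-0.3,-0.1],"rot": [0,0,0],"jaw": 0.66},
  {"travel": [0.05,-0.3,-0.1],"rot": [0,0,0],"jaw": 0.62},
  {"travel": [0.05,-0.3,-0.1],"rot": [0,0,0],"jaw": 0.57},
  {"travel": [0.05,-0.3,-0.1],"rot": [0,0,0],"jaw": 0.55},
])

```text
time_s: 23.17
ee_pos: [0.5474, 0.2838, 0.0039]
eef_rot: [1.581, 1.887, -0.655]
force: [-1.2, 0.8, 6.1]
grip_width: 0.0554
```

Run:
```python
from h import *
w=snap('wrist','w19.png'); st=ctrl.state(); print(st['ee_pos'].round(4),st['force'].round(1),st['grip_width'])
f=np.array([.174,-.985,0]); x0=st['ee_pos']-.012*f; x0[2]=0
h=cv2.cvtColor(np.ascontiguousarray(w['img'][:,:,::-1]),cv2.COLOR_BGR2HSV)
P=[w2px(w,x0+[.029*np.cos(a),.029*np.sin(a),z]) for a in np.linspace(0,6.28,90) for z in(0,.01)];print('pred',np.min(P,0).round(1),np.max(P,0).round(1))
print([(v,*h[v,318].tolist()) for v in range(198,285,3)])
```

```text
[0.5474 0.2838 0.0039] [-1.3  0.2  5.3] 0.05507844335685873
pred [252.8 209.9] [385.9 278.7]
[(198, 15, 119, 159), (201, 15, 120, 162), (204, 15, 121, 165), (207, 16, 121, 166), (210, 15, 40, 208), (213, 20, 21, 220), (216, 20, 23, 219), (219, 18, 26, 218), (222, 18, 21, 222), (225, 18, 21, 223), (228, 17, 18, 226), (231, 18, 14, 231), (234, 41, 29, 123), (237, 71, 132, 58), (240, 19, 143, 114), (243, 18, 150, 151), (246, 19, 147, 134), (249, 68, 73, 56), (252, 20, 44, 163), (255, 24, 176, 170), (258, 24, 179, 174), (261, 23, 175, 176), (264, 24, 179, 172), (267, 23, 174, 171), (270, 39, 78, 62), (273, 19, 151, 147), (276, 22, 126, 99), (279, 16, 119, 158), (282, 15, 119, 157)]
```

Rows 209.5–277 now match the deep grip. Lift and carry.

Request:
move_arm([
  {"travel": [0,0,0.2],"rot": [0,0,0],"jaw": 0.52},
  {"travel": [0,0,0.8],"rot": [0,0,0],"jaw": 0.52},
  {"travel": [0,0,2.2],"rot": [0,0,0],"jaw": 0.52},
  {"travel": [0,-1,4.2],"rot": [0,0,0],"jaw": 0.52},
  {"travel": [0.2,-3.5,6.2],"rot": [0,0,0],"jaw": 0.52},
  {"travel": [0.4,-6.5,7.2],"rot": [0,0,0],"jaw": 0.52},
  {"travel": [0.6,-9.5,7.2],"rot": [0,0,0],"jaw": 0.52},
  {"travel": [0.8,-12.5,7.2],"rot": [0,0,0],"jaw": 0.52},
  {"travel": [1,-15.5,7.2],"rot": [0,0,0],"jaw": 0.52},
  {"travel": [1.2,-18.5,7.2],"rot": [0,0,0],"jaw": 0.52},
])

```text
time_s: 24.05
ee_pos: [0.5596, 0.0974, 0.0768]
eef_rot: [1.582, 1.886, -0.653]
force: [1.4, 1.1, -0.7]
grip_width: 0.0554
```

Request:
move_arm([
  {"travel": [0.2,-3,0],"rot": [0,0,0],"jaw": 0.52},
  {"travel": [0.4,-6,0],"rot": [0,0,0],"jaw": 0.52},
  {"travel": [0.6,-9,0],"rot": [0,0,0],"jaw": 0.52},
  {"travel": [0.8,-11.5,0],"rot": [0,0,0],"jaw": 0.52},
  {"travel": [0.9,-13.5,0],"rot": [0,0,0],"jaw": 0.52},
  {"travel": [0.9,-14.5,0],"rot": [0,0,0],"jaw": 0.52},
  {"travel": [0.9,-14.8,-0.2],"rot": [0,0,0],"jaw": 0.52},
  {"travel": [0.9,-14.8,-0.3],"rot": [0,0,0],"jaw": 0.52},
  {"travel": [0.9,-14.8,-0.3],"rot": [0,0,0],"jaw": 0.52},
])

```text
time_s: 24.8
ee_pos: [0.5686, -0.0478, 0.0722]
eef_rot: [1.58, 1.888, -0.653]
force: [-0.9, 0.1, 0.5]
grip_width: 0.055
```

Run:
```python
from h import *
go((.5855,-.150,.0680),target(-80,45,-1)); w=snap('wrist','w20.png')
h=cv2.cvtColor(np.ascontiguousarray(w['img'][:,:,::-1]),cv2.COLOR_BGR2HSV); print([(v,*h[v,318].tolist()) for v in range(204,285,6)])
```

```text
travel cm [  1.69 -10.22  -0.42] rot deg [-0.1  -0.05 -0.14] t 24.8 F [-0.9  0.1  0.5] w 0.055 q [-0.36  0.65 -0.    1.93  0.96  1.01 -0.9 ]
[(204, 65, 39, 72), (210, 17, 22, 216), (216, 18, 21, 221), (222, 18, 19, 223), (228, 16, 17, 228), (234, 56, 33, 107), (240, 20, 141, 114), (246, 20, 144, 126), (252, 20, 46, 165), (258, 24, 181, 176), (264, 23, 178, 175), (270, 44, 88, 61), (276, 23, 108, 99), (282, 33, 35, 130)]
```

Request:
move_arm([
  {"travel": [0.3,-1.5,-0.4],"rot": [0,0,-0.1],"jaw": 0.52},
  {"travel": [0.7,-3.8,-0.4],"rot": [0,0,-0.1],"jaw": 0.52},
  {"travel": [1.05,-6,-0.4],"rot": [-0.1,0,-0.1],"jaw": 0.52},
  {"travel": [1.3,-7.8,-0.4],"rot": [-0.1,0,-0.1],"jaw": 0.52},
  {"travel": [1.5,-9,-0.4],"rot": [-0.1,0,-0.1],"jaw": 0.52},
  {"travel": [1.65,-9.8,-0.4],"rot": [-0.1,0,-0.1],"jaw": 0.52},
  {"travel": [1.7,-10.2,-0.4],"rot": [-0.1,0,-0.1],"jaw": 0.52},
  {"travel": [1.7,-10.2,-0.4],"rot": [-0.1,0,-0.1],"jaw": 0.52},
  {"travel": [1.7,-10.2,-0.6],"rot": [-0.1,0,-0.1],"jaw": 0.52},
  {"travel": [1.7,-10.2,-0.8],"rot": [-0.1,0,-0.1],"jaw": 0.52},
])

```text
time_s: 25.68
ee_pos: [0.5856, -0.1502, 0.0642]
eef_rot: [1.581, 1.886, -0.656]
force: [0.3, -0.0, -1.2]
grip_width: 0.0548
```

Run:
```python
from h import *
go((.5855,-.150,.060),target(-80,45,-1))
w=snap('wrist','w21.png'); h=cv2.cvtColor(np.ascontiguousarray(w['img'][:,:,::-1]),cv2.COLOR_BGR2HSV)
for c in (280,318,356): print(c,[tuple([v]+h[v,c].tolist()) for v in range(130,242,4)])
```

```text
travel cm [-0.01  0.02 -0.42] rot deg [ 0.   -0.03 -0.02] t 25.68 F [ 0.3 -0.  -1.2] w 0.0548 q [-0.23  0.66  0.07  1.94  1.06  0.88 -0.85]
280 [(130, 16, 30, 180), (134, 14, 24, 180), (138, 13, 27, 173), (142, 13, 26, 179), (146, 14, 25, 176), (150, 15, 27, 173), (154, 16, 27, 181), (158, 13, 26, 178), (162, 18, 14, 93), (166, 10, 81, 160), (170, 10, 142, 162), (174, 10, 146, 166), (178, 10, 145, 164), (182, 11, 149, 161), (186, 18, 55, 168), (190, 26, 39, 207), (194, 26, 37, 211), (198, 27, 34, 217), (202, 27, 35, 219), (206, 25, 38, 154), (210, 26, 35, 123), (214, 20, 30, 128), (218, 16, 24, 138), (222, 19, 26, 138), (226, 18, 24, 136), (230, 15, 29, 139), (234, 16, 27, 141), (238, 30, 22, 93)]
318 [(130, 15, 24, 190), (134, 14, 26, 194), (138, 15, 26, 194), (142, 15, 25, 186), (146, 14, 25, 171), (150, 10, 25, 151), (154, 12, 47, 156), (158, 10, 149, 203), (162, 10, 146, 202), (166, 10, 147, 205), (170, 10, 149, 211), (174, 10, 145, 209), (178, 15, 71, 217), (182, 26, 24, 235), (186, 27, 24, 234), (190, 26, 24, 235), (194, 26, 23, 236), (198, 27, 23, 233), (202, 25, 36, 201), (206, 23, 36, 128), (210, 16, 17, 229), (214, 18, 16, 233), (218, 15, 15, 232), (222, 17, 15, 235), (226, 19, 15, 237), (230, 18, 13, 239), (234, 56, 35, 116), (238, 54, 69, 52)]
356 [(130, 13, 27, 168), (134, 13, 24, 169), (138, 15, 27, 172), (142, 13, 27, 173), (146, 13, 24, 172), (150, 15, 27, 171), (154, 10, 27, 173), (158, 12, 26, 169), (162, 15, 10, 98), (166, 10, 86, 167), (170, 10, 145, 176), (174, 10, 146, 176), (178, 10, 149, 175), (182, 10, 145, 165), (186, 21, 45, 191), (190, 27, 32, 221), (194, 27, 34, 219), (198, 26, 36, 219), (202, 26, 36, 218), (206, 25, 38, 210), (210, 25, 38, 200), (214, 19, 29, 186), (218, 16, 17, 226), (222, 18, 19, 224), (226, 17, 21, 223), (230, 19, 22, 223), (234, 19, 22, 222), (238, 37, 23, 142)]
```

```bash
cat > arcs3.py <<'E'
from h import *
def fit(P,r,c0): 
    o=least_squares(lambda c:np.hypot(*(P[:,:2]-c).T)-r,c0,loss='soft_l1',f_scale=3e-4); return o.x.round(4),np.abs(o.fun).mean().round(5)
zl=ctrl.state()['ee_pos'][2]-.0039
w=snap('wrist'); im=cv2.GaussianBlur(np.ascontiguousarray(w['img'][:,:,::-1]),(5,3),0); h=cv2.cvtColor(im,cv2.COLOR_BGR2HSV).astype(float)
Q={n:[] for n in('slug','ins','led')}
for c in range(272,366,2):
    H,S=h[120:260,c,0],h[120:260,c,1]; k=np.argmax(S>95)
    if k<5: continue
    Q['slug'].append((c,120+k-1+(95-S[k-1])/(S[k]-S[k-1])))
    m=k+5+np.argmax(S[k+5:]<85); Q['ins'].append((c,120+m-1+(S[m-1]-85)/(S[m-1]-S[m])))
    n=m+8+np.argmax(H[m+8:]<21.5); Q['led'].append((c,120+n-.5))
g=np.array([.5833,-.138])
for n,r,z in(('slug',.023,.03),('ins',.026,.044),('led',.029,zl)): print(n,len(Q[n]),*fit(np.array([px2w(w,*q,z) for q in Q[n]]),r,g))
print(Q['led'][::5])
s=ctrl.state(); print(s['ee_pos'].round(4),s['force'].round(1),round(s['grip_width'],4))
E
python3 arcs3.py
```

```text
slug 47 [ 0.5829 -0.1381] 0.0015
ins 47 [ 0.5832 -0.1381] 0.00125
led 47 [ 0.5829 -0.137 ] 0.00034
[(272, np.float64(254.5)), (282, np.float64(212.5)), (292, np.float64(210.5)), (302, np.float64(208.5)), (312, np.float64(208.5)), (322, np.float64(207.5)), (332, np.float64(208.5)), (342, np.float64(209.5)), (352, np.float64(211.5)), (362, np.float64(214.5))]
[ 0.5854 -0.1504  0.064 ] [ 0.4 -0.3 -1.3] 0.0549
```

The board fits within about 1 mm of the stack's axis. A small correction, then lower.

Request:
move_arm([
  {"travel": [0.02,-0.07,-0.1],"rot": [0,0,0],"jaw": 0.52},
  {"travel": [0.02,-0.07,-0.25],"rot": [0,0,0],"jaw": 0.52},
  {"travel": [0.02,-0.07,-0.4],"rot": [0,0,0],"jaw": 0.52},
  {"travel": [0.02,-0.07,-0.48],"rot": [0,0,0],"jaw": 0.52},
  {"travel": [0.02,-0.07,-0.5],"rot": [0,0,0],"jaw": 0.52},
])

```text
time_s: 26.2
ee_pos: [0.5855, -0.152, 0.0592]
eef_rot: [1.582, 1.885, -0.657]
force: [-0.0, -0.5, -0.7]
grip_width: 0.0549
```

```bash
python3 arcs3.py
```

```text
slug 47 [ 0.5829 -0.138 ] 0.00019
ins 47 [ 0.5832 -0.1381] 0.00015
led 47 [ 0.5825 -0.1395] 0.00027
[(272, np.float64(216.5)), (282, np.float64(212.5)), (292, np.float64(211.5)), (302, np.float64(208.5)), (312, np.float64(209.5)), (322, np.float64(208.5)), (332, np.float64(209.5)), (342, np.float64(210.5)), (352, np.float64(212.5)), (362, np.float64(215.5))]
[ 0.5856 -0.1521  0.0593] [ 0.1  0.3 -1.2] 0.0555
```

Request:
move_arm([
  {"travel": [0.05,0.1,0],"rot": [0,0,0],"jaw": 0.52},
  {"travel": [0.05,0.1,-0.03],"rot": [0,0,0],"jaw": 0.52},
  {"travel": [0.05,0.1,-0.06],"rot": [0,0,0],"jaw": 0.52},
  {"travel": [0.05,0.1,-0.06],"rot": [0,0,0],"jaw": 0.52},
])

```text
time_s: 26.58
ee_pos: [0.5861, -0.1511, 0.0589]
eef_rot: [1.582, 1.885, -0.657]
force: [0.1, 0.5, -0.9]
grip_width: 0.0553
```

```bash
python3 arcs3.py
```

```text
slug 47 [ 0.5829 -0.138 ] 0.00021
ins 47 [ 0.5832 -0.1381] 0.00015
led 47 [ 0.5834 -0.1382] 0.00032
[(272, np.float64(216.5)), (282, np.float64(213.5)), (292, np.float64(211.5)), (302, np.float64(210.5)), (312, np.float64(208.5)), (322, np.float64(208.5)), (332, np.float64(209.5)), (342, np.float64(209.5)), (352, np.float64(213.5)), (362, np.float64(215.5))]
[ 0.5861 -0.1511  0.0589] [-0.5  0.3 -1.3] 0.0555
```

Centred. Lower in fine steps.

Request:
move_arm([
  {"travel": [0,0,-0.04],"rot": [0,0,0],"jaw": 0.52},
  {"travel": [0,0,-0.07],"rot": [0,0,0],"jaw": 0.52},
  {"travel": [0,0,-0.07],"rot": [0,0,0],"jaw": 0.52},
])

```text
time_s: 26.88
ee_pos: [0.5861, -0.1511, 0.0581]
eef_rot: [1.582, 1.885, -0.657]
force: [0.5, -0.7, -1.5]
grip_width: 0.0556
```

Request:
move_arm([
  {"travel": [0,0,-0.03],"rot": [0,0,0],"jaw": 0.52},
  {"travel": [0,0,-0.04],"rot": [0,0,0],"jaw": 0.52},
  {"travel": [0,0,-0.04],"rot": [0,0,0],"jaw": 0.52},
])

```text
time_s: 27.13
ee_pos: [0.5862, -0.1511, 0.0579]
eef_rot: [1.582, 1.884, -0.657]
force: [-2.1, 0.2, 1.9]
grip_width: 0.0552
```

Light contact. Release.

Request:
move_arm([
  {"travel": [0,0,0],"rot": [0,0,0],"jaw": 0.6},
  {"travel": [0,0,0],"rot": [0,0,0],"jaw": 0.63},
  {"travel": [0,0,0],"rot": [0,0,0],"jaw": 0.66},
  {"travel": [0,0,0],"rot": [0,0,0],"jaw": 0.69},
  {"travel": [0,0,0],"rot": [0,0,0],"jaw": 0.73},
  {"travel": [0,0,0],"rot": [0,0,0],"jaw": 0.8},
  {"travel": [0,0,0],"rot": [0,0,0],"jaw": 0.9},
  {"travel": [0,0,0],"rot": [0,0,0],"jaw": 1},
  {"travel": [0,0,0],"rot": [0,0,0],"jaw": 1},
])

```text
time_s: 27.88
ee_pos: [0.5861, -0.151, 0.0577]
eef_rot: [1.582, 1.885, -0.657]
force: [0.0, 0.5, -0.2]
grip_width: 0.0851
```

```bash
python3 arcs3.py
python3 - <<'E'
from h import *
go((.5833,-.138,.40),target(-80,0,-1))
E
```

```text
slug 47 [ 0.5829 -0.138 ] 0.0002
ins 47 [ 0.5832 -0.1381] 0.00015
led 47 [ 0.5833 -0.1379] 0.0003
[(272, np.float64(215.5)), (282, np.float64(212.5)), (292, np.float64(210.5)), (302, np.float64(209.5)), (312, np.float64(208.5)), (322, np.float64(207.5)), (332, np.float64(208.5)), (342, np.float64(209.5)), (352, np.float64(212.5)), (362, np.float64(214.5))]
[ 0.5861 -0.1511  0.0578] [-0.2  0.6 -0.4] 0.0853
travel cm [-0.28  1.31 34.22] rot deg [4.437e+01 7.750e+00 2.000e-02] t 27.93 F [-0.2  0.6 -0.4] w 0.0853 q [-0.23  0.68  0.07  1.94  1.07  0.88 -0.86]
```

All three are centred within 0.5 mm after release. Retreat, rise, straighten the tool and shut the jaws.

Request:
move_arm([
  {"travel": [-0.2,1,1],"rot": [0,0,0],"jaw": 1},
  {"travel": [-0.5,3,2.5],"rot": [0,0,0],"jaw": 1},
  {"travel": [-1,6,4.5],"rot": [0,0,0],"jaw": 1},
  {"travel": [-2,9.5,6],"rot": [0,0,0],"jaw": 1},
  {"travel": [-2,13,8],"rot": [0,0,0],"jaw": 1},
  {"travel": [-2,16,11],"rot": [6,1,0],"jaw": 0.8},
  {"travel": [-2,18,14.5],"rot": [12,2,0],"jaw": 0.5},
  {"travel": [-2,18,18],"rot": [18,3.1,0],"jaw": 0.3},
  {"travel": [-2,18,22],"rot": [24,4.2,0],"jaw": 0},
  {"travel": [-2,18,26],"rot": [30,5.2,0],"jaw": 0},
])

```text
time_s: 28.77
ee_pos: [0.5654, 0.0308, 0.3214]
eef_rot: [1.886, 2.256, -0.232]
force: [0.6, -0.3, -1.8]
grip_width: 0.0254
```

Run:
```python
from h import *
go((.5833,-.138,.36),target(-80,0,-1))
s=snap('top'); im=np.ascontiguousarray(s['img'][:,:,::-1]); cv2.imwrite('pics/t22.png',cv2.resize(im[100:330,190:530],(800,541),interpolation=2))
```

```text
travel cm [  1.79 -16.88   3.86] rot deg [13.98  2.67 -0.21] t 28.77 F [ 0.6 -0.3 -1.8] w 0.0254 q [-0.11  0.24 -0.17  1.67  0.3   1.26 -0.18]
```

View pics/t22.png

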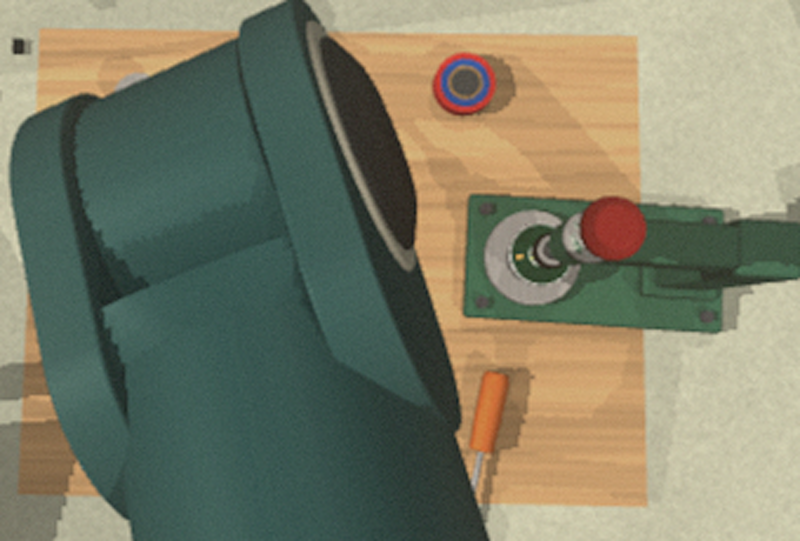

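The top view shows the board concentric on the plate under the foot, with the emitter up and the driver and tape in place. Move over the knob.

Request:
move_arm([
  {"travel": [0,0,1.5],"rot": [6,1.1,0],"jaw": 0},
  {"travel": [0.5,-3,2],"rot": [12,2.3,-0.1],"jaw": 0},
  {"travel": [0.8,-6,2],"rot": [14,2.7,-0.2],"jaw": 0},
  {"travel": [1.2,-9,2],"rot": [14,2.7,-0.2],"jaw": 0},
  {"travel": [1.5,-12,2],"rot": [14,2.7,-0.2],"jaw": 0},
  {"travel": [1.7,-14.5,2],"rot": [14,2.7,-0.2],"jaw": 0},
  {"travel": [1.8,-16.2,1.5],"rot": [14,2.7,-0.2],"jaw": 0},
  {"travel": [1.8,-16.9,1],"rot": [14,2.7,-0.2],"jaw": 0},
  {"travel": [1.8,-16.9,0],"rot": [14,2.7,-0.2],"jaw": 0},
  {"travel": [1.8,-16.9,-1],"rot": [14,2.7,-0.2],"jaw": 0},
])

```text
time_s: 29.65
ee_pos: [0.584, -0.1386, 0.3072]
eef_rot: [2.021, 2.403, -0.01]
force: [1.1, 1.0, -0.6]
grip_width: 0.0
```

Run:
```python
from h import *
go((.5833,-.138,.288),target(-80,0,-1))
```

```text
travel cm [-0.07  0.06 -1.92] rot deg [ 0.33 -0.17  0.13] t 29.65 F [ 1.1  1.  -0.6] w 0.0 q [ 0.23  0.32 -0.07  1.58  0.03  1.25  0.33]
```

Request:
move_arm([
  {"travel": [-0.05,0.05,-0.8],"rot": [0.3,0,0],"jaw": 0},
  {"travel": [-0.05,0.05,-1.5],"rot": [0.3,0,0],"jaw": 0},
  {"travel": [-0.05,0.05,-1.9],"rot": [0.3,0,0],"jaw": 0},
  {"travel": [-0.05,0.05,-2.2],"rot": [0.3,0,0],"jaw": 0},
  {"travel": [-0.05,0.05,-2.5],"rot": [0.3,0,0],"jaw": 0},
  {"travel": [-0.05,0.05,-2.5],"rot": [0.3,0,0],"jaw": 0},
])

```text
time_s: 30.15
ee_pos: [0.5837, -0.1391, 0.2826]
eef_rot: [-2.022, -2.402, 0.004]
force: [-1.4, 2.0, 3.1]
grip_width: -0.0
```

The knob has been met at about 0.286 with 3 N. Push through the stroke.

Request:
move_arm([
  {"travel": [0,0,-0.3],"rot": [0,0,0],"jaw": 0},
  {"travel": [0,0,-0.7],"rot": [0,0,0],"jaw": 0},
  {"travel": [0,0,-1.1],"rot": [0,0,0],"jaw": 0},
  {"travel": [0,0,-1.5],"rot": [0,0,0],"jaw": 0},
  {"travel": [0,0,-1.9],"rot": [0,0,0],"jaw": 0},
  {"travel": [0,0,-2.2],"rot": [0,0,0],"jaw": 0},
  {"travel": [0,0,-2.5],"rot": [0,0,0],"jaw": 0},
  {"travel": [0,0,-2.8],"rot": [0,0,0],"jaw": 0},
  {"travel": [0,0,-3.0],"rot": [0,0,0],"jaw": 0},
  {"travel": [0,0,-3.1],"rot": [0,0,0],"jaw": 0},
])

```text
time_s: 30.98
ee_pos: [0.584, -0.1394, 0.2519]
eef_rot: [-2.023, -2.402, 0.004]
force: [-0.8, 3.4, 12.6]
grip_width: 0.0001
```

Request:
move_arm([
  {"travel": [0,0,-0.1],"rot": [0,0,0],"jaw": 0},
  {"travel": [0,0,-0.2],"rot": [0,0,0],"jaw": 0},
  {"travel": [0,0,-0.25],"rot": [0,0,0],"jaw": 0},
  {"travel": [0,0,-0.25],"rot": [0,0,0],"jaw": 0},
])

```text
time_s: 31.32
ee_pos: [0.584, -0.1394, 0.2501]
eef_rot: [-2.023, -2.403, 0.003]
force: [-2.6, 4.8, 14.8]
grip_width: -0.0001
```

Request:
move_arm([
  {"travel": [0,0,-0.06],"rot": [0,0,0],"jaw": 0},
  {"travel": [0,0,-0.06],"rot": [0,0,0],"jaw": 0},
])

```text
time_s: 31.48
ee_pos: [0.584, -0.1394, 0.25]
eef_rot: [-2.023, -2.403, 0.003]
force: [-5.8, 4.4, 21.8]
grip_width: 0.0003
```

The force climbs with no further travel (z 0.2500, 21.8 N), so this is the hard stop. Hold for 1.5 s or more.

Request:
move_arm([
  {"travel": [0,0,-0.02],"rot": [0,0,0],"jaw": 0},
  {"travel": [0,0,-0.02],"rot": [0,0,0],"jaw": 0},
  {"travel": [0,0,-0.02],"rot": [0,0,0],"jaw": 0},
  {"travel": [0,0,-0.02],"rot": [0,0,0],"jaw": 0},
  {"travel": [0,0,-0.02],"rot": [0,0,0],"jaw": 0},
  {"travel": [0,0,-0.02],"rot": [0,0,0],"jaw": 0},
  {"travel": [0,0,-0.02],"rot": [0,0,0],"jaw": 0},
  {"travel": [0,0,-0.02],"rot": [0,0,0],"jaw": 0},
  {"travel": [0,0,-0.02],"rot": [0,0,0],"jaw": 0},
  {"travel": [0,0,-0.02],"rot": [0,0,0],"jaw": 0},
])

```text
time_s: 32.32
ee_pos: [0.5841, -0.1394, 0.25]
eef_rot: [-2.023, -2.403, 0.003]
force: [-7.1, 4.3, 23.6]
grip_width: 0.0001
```

Request:
move_arm([
  {"travel": [0,0,0],"rot": [0,0,0],"jaw": 0},
  {"travel": [0,0,0],"rot": [0,0,0],"jaw": 0},
  {"travel": [0,0,0],"rot": [0,0,0],"jaw": 0},
  {"travel": [0,0,0],"rot": [0,0,0],"jaw": 0},
  {"travel": [0,0,0],"rot": [0,0,0],"jaw": 0},
  {"travel": [0,0,0],"rot": [0,0,0],"jaw": 0},
  {"travel": [0,0,0],"rot": [0,0,0],"jaw": 0},
  {"travel": [0,0,0],"rot": [0,0,0],"jaw": 0},
  {"travel": [0,0,0],"rot": [0,0,0],"jaw": 0},
  {"travel": [0,0,0],"rot": [0,0,0],"jaw": 0},
])

```text
time_s: 33.15
ee_pos: [0.5841, -0.1394, 0.25]
eef_rot: [-2.024, -2.403, 0.003]
force: [-6.9, 4.3, 24.2]
grip_width: 0.0
```

Request:
move_arm([
  {"travel": [0,0,0.4],"rot": [0,0,0],"jaw": 0},
  {"travel": [0,0,0.8],"rot": [0,0,0],"jaw": 0},
  {"travel": [0,0,1.2],"rot": [0,0,0],"jaw": 0},
  {"travel": [0,0,1.6],"rot": [0,0,0],"jaw": 0},
  {"travel": [0,0,2.0],"rot": [0,0,0],"jaw": 0},
  {"travel": [0,0,2.5],"rot": [0,0,0],"jaw": 0},
  {"travel": [0,0,3.0],"rot": [0,0,0],"jaw": 0},
  {"travel": [0,0,3.6],"rot": [0,0,0],"jaw": 0},
  {"travel": [0,0,4.6],"rot": [0,0,0],"jaw": 0},
  {"travel": [0,0,7],"rot": [0,0,0],"jaw": 0},
])

```text
time_s: 33.98
ee_pos: [0.5822, -0.1398, 0.3167]
eef_rot: [-2.021, -2.398, 0.009]
force: [0.6, 0.1, -0.4]
grip_width: -0.0003
```

Request:
move_arm([
  {"travel": [0,0,3],"rot": [0,0,0],"jaw": 0},
  {"travel": [0,3,4],"rot": [0,0,0],"jaw": 0},
  {"travel": [-2,7,5],"rot": [0,0,0],"jaw": 0},
  {"travel": [-4,11,5],"rot": [0,0,0],"jaw": 0},
  {"travel": [-6,15,5],"rot": [0,0,0],"jaw": 0},
  {"travel": [-8,19,5],"rot": [0,0,0],"jaw": 0},
  {"travel": [-10,22,5],"rot": [0,0,0],"jaw": 0},
  {"travel": [-10,24,5],"rot": [0,0,0],"jaw": 0},
  {"travel": [-10,24,5],"rot": [0,0,0],"jaw": 0},
])

```text
time_s: 34.73
ee_pos: [0.4817, 0.1055, 0.3693]
eef_rot: [-2.015, -2.408, 0.004]
force: [0.3, 0.3, 1.0]
grip_width: -0.0001
```

Run:
```python
from h import *
st=ctrl.state(); print(st['time_s'],st['ee_pos'].round(3),st['force'].round(1))
s=snap('top'); c=snap('scene'); a=np.ascontiguousarray(s['img'][150:270,370:530,::-1]); b=np.ascontiguousarray(c['img'][150:330,140:440,::-1])
o=np.hstack([cv2.resize(a,(400,300),interpolation=2),cv2.resize(b,(400,300),interpolation=2)])
o=np.vstack([o,np.hstack([cv2.resize(np.ascontiguousarray(s['img'][90:330,150:490,::-1]),(400,300)),cv2.resize(np.ascontiguousarray(c['img'][:,:,::-1]),(400,300))])])
cv2.imwrite('pics/f23.png',o)
```

```text
34.7333 [0.482 0.105 0.369] [0.3 0.3 1. ]
```

View pics/f23.png

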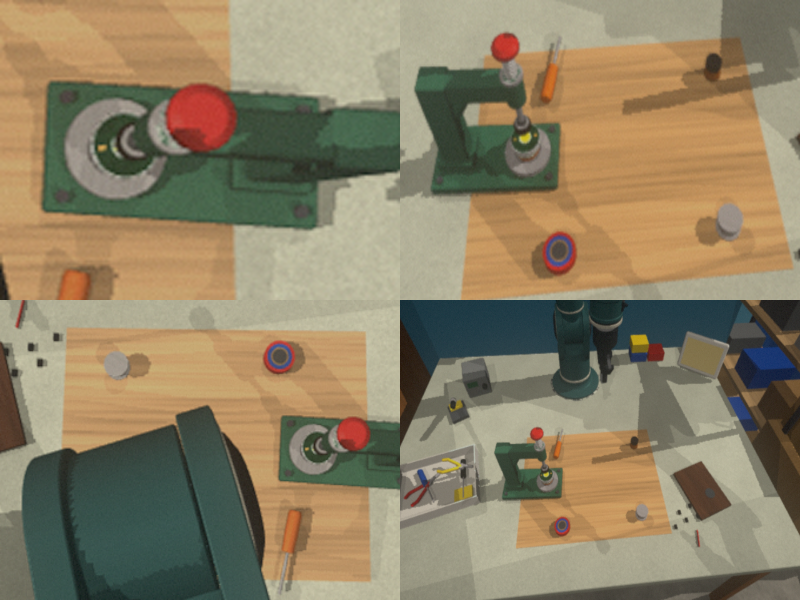

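The knob is back up at (450.4,196.8), the same as at the start. The stack stands centred under the foot, and the tape, reel, jar and driver are in place. Handing in.

```bash
python3 -c "
from bench import ctrl
print(ctrl.sign_off())"
```

```text
the job is handed in; nothing more can be done
None
```

The lamp core is built and pressed, and the job is handed in at about 35 s of the 72 s. One thing went wrong on the way: I dropped the copper slug once.

- **Slug drop:** my first grip on the slug was too shallow. It slipped out in transit and fell about 8–9 cm onto the bench beside the screwdriver. I picked it up again with a deeper grip and used it. I saw no damage, but the pictures are too coarse to rule out a chip, and "set down softly" was not met for that one moment.
- **Stack:** slug, insulator and LED board (emitter up) were each set down on the plate with light contact. The slug took one brief press of about 14 N before I backed off and moved it 2.4 mm to centre it. After release, the camera fits put all three within about 0.5 mm of the scribed circle's centre.
- **Press:** I pushed the knob down until the force rose with no further travel (0.2500 m, which is the full 36 mm stroke). I held it there about 1.7 s at 22–24 N, then let it rise; it returned to its starting position in the image.
- **Last checks:** the final picture shows the stack centred under the foot, with the tape, reel, jar and driver apparently where they were. I checked them by eye, not by measurement. The stack's centring after pressing was also judged from that picture only.
- **Disagreement:** the top and wrist cameras differed by about 2 mm in x. I used the wrist view of the scribed circle for centring.

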